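# Lay the sharpened stone chisels out in order of use

### The job

The four stone chisels are back from sharpening in the grey carrying tray. Lay them in the empty wooden bench rack, one to a place and flat in both notches, in the order they are used, starting at the end of the rack nearest the carved stone: point, claw, broad flat, round-nose. Keep the cutting edges pointing away from you and as far out in front as they lie now, do not knock the chisels against one another, and leave the hammer where it lies.

Things in the scene. Friction and masses are not known exactly. Their poses are not given: they have to be found in the camera images.
- point: Steel stone chisel, 210 mm long, 0.38 kg: dark bar 18 x 18 mm, edges bevelled, and a bright working end, tapering over 50 mm to a blunt tip 3 mm across (the point). Origin on the bar's axis, 50 mm ahead of its balance point (grip there, 18 mm wide); x points along the bar to the cutting edge; the bar ends 12 mm ahead of the origin, the struck end is 148 mm behind; z up, blade flat.
- claw: Steel stone chisel, 204 mm long, 0.38 kg: dark bar 18 x 18 mm, edges bevelled, and a bright working end, a blade 36 mm wide ending in four teeth 16 mm long (the claw). Origin on the bar's axis, 50 mm ahead of its balance point (grip there, 18 mm wide); x points along the bar to the cutting edge; the bar ends 12 mm ahead of the origin, the struck end is 148 mm behind; z up, blade flat.
- flat: Steel stone chisel, 208 mm long, 0.38 kg: dark bar 18 x 18 mm, edges bevelled, and a bright working end, a fan-shaped blade with a straight edge 54 mm wide (the broad flat). Origin on the bar's axis, 50 mm ahead of its balance point (grip there, 18 mm wide); x points along the bar to the cutting edge; the bar ends 12 mm ahead of the origin, the struck end is 148 mm behind; z up, blade flat.
- roundnose: Steel stone chisel, 208 mm long, 0.38 kg: dark bar 18 x 18 mm, edges bevelled, and a bright working end, a blade 26 mm wide with a half-round end (the round-nose). Origin on the bar's axis, 50 mm ahead of its balance point (grip there, 18 mm wide); x points along the bar to the cutting edge; the bar ends 12 mm ahead of the origin, the struck end is 148 mm behind; z up, blade flat.
- place_1: Place 1, counted along +y, of the four notch pairs in the wooden bench rack. The rack: brown wood, 304 x 150 mm, 60 mm high, empty at the start, places 70 mm apart. Origin of each place: middle of the front notch's floor, 42 mm above the bench; x forward along the notches, away from the robot, y along the row, z up. A chisel lying home has its origin 9 mm above this one.
- place_2: Place 2, counted along +y, of the four notch pairs in the wooden bench rack. Each notch: floor 22 mm wide, sloping sides 18 mm high, opening to 42 mm at the top. The back notch lies 100 mm behind (-x) the front one. Origin as for place 1.
- place_3: Place 3, counted along +y, of the four notch pairs in the wooden bench rack. Between the front and back rails (each 22 mm thick) 78 mm are clear for the fingers, open at both ends of the row, down to a board whose top is 12 mm above the bench. Origin as for place 1.
- place_4: Place 4, counted along +y, of the four notch pairs in the wooden bench rack. Origin as for place 1. The grey painted carrying tray, in which the chisels lie at the start, has the same notches, rails and heights.
- stone: Square pale limestone block with a half-carved rosette, 150 x 150 mm, 45 mm high (67 with the carving), fixed on the bench beyond the racks, about in the middle: one end of the wooden rack's row is clearly nearer to it, and the order is counted from that end. Origin: centre of its underside.
- hammer: Club hammer lying on the bench beyond the racks, not to be moved: steel head 44 x 100 x 44 mm, wooden handle about 210 mm along its x axis. Origin: underside of the head.
Not all that is in view belongs to the job. Leave any green look-alike of the claw alone. Leave any blue look-alike of the point alone.

How it is judged:
By the outcome, as a careful person would: the job done as asked, in the order asked, and still so for the second after the job is handed in, with the robot touching nothing.
It also fails if it takes over 109 s, if anything falls off the work surface, if the arm or the gripper's body presses on something with over 40 N, if the wrist force passes 120 N, or if a joint passes its speed limit or range.

### The arm

A 6-joint arm with a two-finger parallel gripper is mounted at the origin on the work surface. World frame = base frame: x ahead of the robot, y to its left, z up, the work surface at z = 0. Lengths are in m, angles in rad, forces in N, time in s.
With the tool pointing down it reaches from about 0.3 to 0.85 m from the base axis. Payload 5.4 kg.
Tool frame: the origin (TCP) lies at the centre of the arm's flange, where the gripper is bolted on; the fingertips stand 173 mm ahead of it and the grasp point (between the pads) lies 155 mm ahead of it; y points along the fingers, x is the direction in which the jaws open and shut, and the axes are right-handed (so a half turn about y gives the same grasp; the last joint's range is limited). The gripper opens to 85 mm and grips with 20 to 120 N. Pads are 22 mm wide; open, the fingers measure 114 mm over their backs; the gripper's body (76 mm by 85 mm) begins 54 mm behind the grasp point. The pads swing forward as they close: fully open they stand 13 mm farther back than shut.
Start: joints at [-0.21, 0.158, 1.597, -0, 1.386, -0.21], TCP at [0.575, -0, 0.405] pointing down, gripper open.
Joint ranges: [-2.91, 2.91], [-0.94, 2.29], [0.18, 2.7], [-1.29, 4.43], [0.17, 2.64], [-3, 3]. Speed limits (rad/s): [2.57, 2.57, 3.14, 3.14, 3.14, 3.14].

### API

Orientations are given as a unit quaternion [x, y, z, w].
In Python, from station import manip gives the robot as it stands. The module is installed in compiled form; this text tells all that it offers.
- The arm moves only by the tool play_rows, never from a script. Its argument "rows" is one flat list of numbers, 7 for each row, row after row: the turn, a rotation vector about the world's x, y, z in units of 6 degrees (1.0 is 6 degrees), then the shift along the world's x, y, z in units of 50 mm (1.0 is 50 mm), then the opening, from 0 (shut) to 1 (fully open). In form: [ax, ay, az, dx, dy, dz, hand, ax, ay, az, dx, dy, dz, hand, ...]. A call has 1 to 10 rows; each row shifts and turns the pose as measured when the row begins; what a row does not reach is not made up. A row lasts 1/10 s, in which the tool goes at most 50 mm and 8.59 degrees, less where a joint would pass 70% of its speed; a pose out of reach is approached as far as the arm can. A call is refused whole if a number of a shift passes 1 or a number of a turn 1, either way. A call with a gripper value outside its range is refused whole. The fingers move at their own pace and stop on an object; the grip force is fixed at half the most. Time passes only in rows, so rows that do not move let the fingers close. It gives the time, the measured TCP pose, the force and the opening at its end, in the units of the state.
- manip.get_state(): the state, without advancing time (a new reading comes with each control period).
- manip.camera(name): name is "scene" or "side" or "wrist"; returns a dict with "pixels" (480x640x3 uint8, blue, green, red), "range_z" (480x640 float32, m along the optical axis (not along the pixel's ray), 0 where there is no reading), "K" (3x3 intrinsics, pixels), "R" (3x3) and "t" (3): a world point X has camera coordinates R X + t; the wrist camera has in their place "T_tool_cam" (4x4, takes a point from camera to tool coordinates, whose origin is the TCP and whose axes are the tool frame's). Camera axes: x right, y down, z forward; pixel columns grow to the right and rows downward; lengths in m; the calibration is good to about 2 mm. The wrist camera is an equidistant fisheye: a pixel r from the principal point sees the ray r / f radians off the axis. A picture is of the moment at which its call begins: read the wrist's pose just before it.
- manip.sign_off(): hands the job in, once; it reports no verdict.
Trained networks look in the newest picture that a camera, given by its name, has taken for a name from the list of things; names that differ only in an ending like _2 or _b are one class to them, and where a whole thing is asked for, a point or a joint stands for the part that bears it (a point fixed in the world has none). Each returns a list of dicts, best first, with "confidence" (0 to 1); they miss things now and then, are a little off and sometimes report something else, mostly with a low value. They report only what shows in the picture. A call takes as long as a camera call. They do not tell look-alikes from the thing itself.
- manip.boxes_of(camera, name): "box" ([left, top, right, bottom] in pixels, round what is visible of it).
The state is a dict: "time": time; "qpos": joint angles; "qvel": joint speeds; "joint_efforts": joint torques, N m; "eef_pos": TCP position; "tool_rot": TCP orientation; "force": force on the tool from outside, world axes, zero at the start; "torque": the same for the moment, N m; "opening": finger opening in m.
Only numpy, scipy, OpenCV 4.12 (cv2) and the standard library are available. Lean on these libraries where they do the work, as an engineer would, in place of code of your own. Each camera call takes 0.05 s, during which the arm holds its last target.

## Working session

There is one attempt and no reset: what is moved stays moved. The work goes in short steps, Python scripts to look and compute and a tool call to move; the robot and the scene stay as the last step left them, time stands still between calls to the robot, and variables do not carry over. Pictures are saved under pics/ and viewed, and the job is handed in when it is done.

Besides the shell and the picture viewer there is one more tool, called after "Request:" as a command line: name --argument value ..., lists and objects as JSON in quotes. play_rows: Moves the arm, as the interface text tells. Its arguments: {"type":"object","properties":{"rows":{"type":"array","items":{"type":"number"}}},"required":["rows"]}

```bash
mkdir -p pics
cat > h.py <<'E'
import numpy as np, cv2
from station import manip
def shot(n,fn=None):
    c=manip.camera(n)
    if fn: cv2.imwrite('pics/'+fn,c['pixels'])
    return c
E
python3 - <<'E'
from h import *
s=manip.get_state();print(s)
for n in('scene','side','wrist'):
    c=shot(n,n+'0.png'); np.savez('%s0.npz'%n,**c)
    print(n,c['K'].tolist(),[ (k,np.round(c[k],4).tolist()) for k in c if k in('R','t','T_tool_cam')])
    for k in ['point','claw','flat','roundnose','place_1','stone','hammer']:
        print(n,k,[(np.round(b['box']).tolist(),round(b['confidence'],2)) for b in manip.boxes_of(n,k)][:4])
E
```

```text
{'time': 0.0, 'qpos': array([-2.10088489e-01,  1.59070131e-01,  1.59826306e+00,  1.12034964e-05,
        1.38619587e+00, -2.10110280e-01]), 'qvel': array([ 0.00045777,  0.00058214,  0.00231908,  0.00032022, -0.00012742,
       -0.00171101]), 'joint_efforts': array([ 1.96016467e-04, -3.96006632e+01, -3.31426942e+01, -2.07608541e-04,
        8.36965773e-03, -3.09808388e-05]), 'eef_pos': array([5.74715845e-01, 4.75533720e-05, 4.03689294e-01]), 'tool_rot': array([-7.06959859e-01,  6.61783087e-04,  6.75729695e-04,  7.07253040e-01]), 'force': array([ 0.50001362, -0.00447719,  0.31488598]), 'torque': array([-0.03867972, -0.09912557, -0.06997093]), 'opening': 0.08552683063206114}
scene [[498.51424643983313, 0.0, 320.8102811183208], [0.0, 498.51424643983313, 235.2945572774081], [0.0, 0.0, 1.0]] [('R', [[0.0741, 0.9972, 0.0038], [0.8056, -0.0576, -0.5896], [-0.5878, 0.0468, -0.8077]]), ('t', [-0.09, -0.3479, 1.6566])]
scene point [([387.0, 154.0, 399.0, 203.0], 0.74), ([372.0, 217.0, 389.0, 279.0], 0.68), ([158.0, 244.0, 193.0, 298.0], 0.64)]
scene claw [([323.0, 222.0, 341.0, 289.0], 0.84), (
[... 1229 characters left out ...]
.81)]
wrist [[371.64829954431775, 0.0, 322.16109910439184], [0.0, 371.64829954431775, 242.91558595000046], [0.0, 0.0, 1.0]] [('T_tool_cam', [[1.0, 0.0004, 0.0005, -0.0008], [-0.0003, -0.2808, 0.9598, 0.0293], [0.0005, -0.9598, -0.2808, 0.0702], [0.0, 0.0, 0.0, 1.0]])]
wrist point [([156.0, 0.0, 212.0, 12.0], 0.82), ([160.0, 113.0, 395.0, 155.0], 0.27)]
wrist claw [([161.0, 114.0, 396.0, 155.0], 0.68)]
wrist flat []
wrist roundnose [([159.0, 40.0, 397.0, 76.0], 0.75)]
wrist place_1 [([211.0, 286.0, 319.0, 370.0], 0.96), ([206.0, 338.0, 332.0, 418.0], 0.87), ([249.0, 395.0, 334.0, 412.0], 0.6)]
wrist stone [([441.0, 128.0, 583.0, 284.0], 0.71)]
wrist hammer [([453.0, 0.0, 552.0, 109.0], 0.58)]
```

View pics/scene0.png

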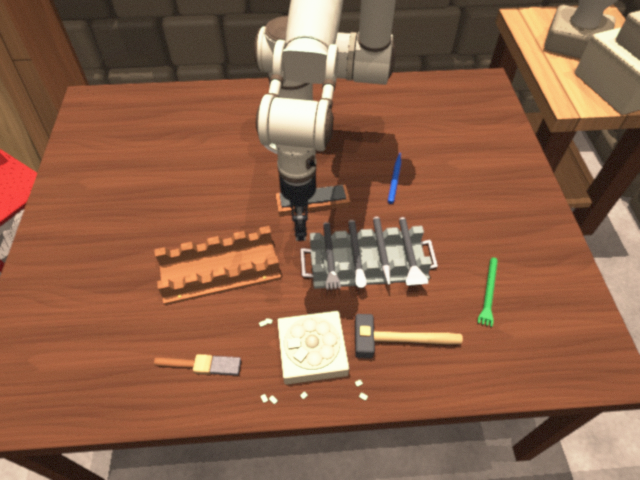

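View pics/side0.png

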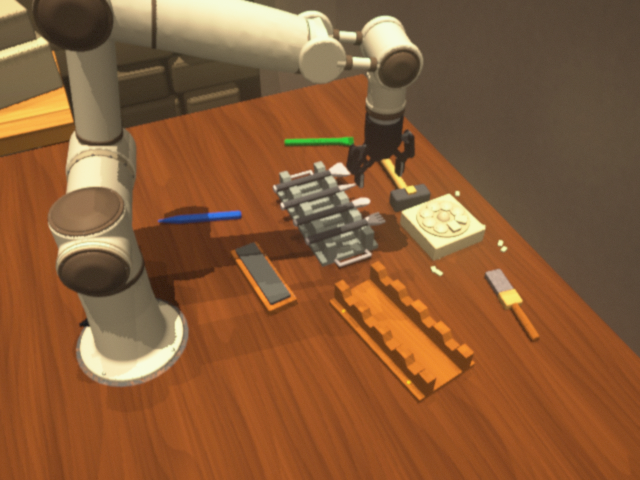

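View pics/wrist0.png

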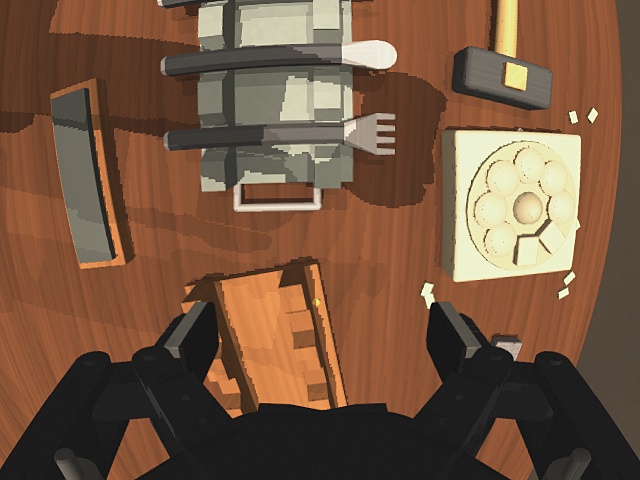

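The scene shows the wooden rack at the left (150-280, 230-300), empty, and the grey tray at the right (305-435, 225-288). In the tray, from -y to +y, lie claw (332,255), round-nose (357,253), point (382,250) and flat (412,250). The decoys are the blue point (394,178) and the green claw (488,292), both outside the tray. The stone is at (312,345), and image right is +y. I'll build a top-down height map next.

```bash
cat >> h.py <<'E'
from scipy.spatial.transform import Rotation as Ro
def cloud(c,st=None):
    z=c['range_z'].astype(float);K=np.array(c['K']);v,u=np.mgrid[0:480,0:640]
    x=(u-K[0,2])/K[0,0];y=(v-K[1,2])/K[1,1]
    if 'R' in c:
        P=np.stack([x*z,y*z,z],-1).reshape(-1,3); W=(P-np.array(c['t']))@np.array(c['R'])
    else:
        th=np.hypot(x,y);s=np.where(th>1e-9,np.tan(th)/np.maximum(th,1e-9),1)
        P=np.stack([x*s*z,y*s*z,z],-1).reshape(-1,3)
        T=np.array(c['T_tool_cam']);P=P@T[:3,:3].T+T[:3,3]
        W=Ro.from_quat(st['tool_rot']).apply(P)+st['eef_pos']
        z=np.where(th<1.3,z,0)
    ok=(z.reshape(-1)>0)
    return W,c['pixels'].reshape(-1,3),ok
def ortho(cl,fn,x0,x1,y0,y1,res=0.001,zmax=0.15):
    H=int((x1-x0)/res);Wd=int((y1-y0)/res)
    im=np.zeros((H,Wd,3),np.uint8);hz=np.full((H,Wd),-1.)
    for W,px,ok in cl:
        m=ok&(W[:,2]<zmax)&(W[:,0]>x0)&(W[:,0]<x1)&(W[:,1]>y0)&(W[:,1]<y1)
        W=W[m];p=px[m];o=np.argsort(W[:,2]);W=W[o];p=p[o]
        i=((x1-W[:,0])/res).astype(int).clip(0,H-1);j=((y1-W[:,1])/res).astype(int).clip(0,Wd-1)
        im[i,j]=p;hz[i,j]=W[:,2]
    if fn: cv2.imwrite('pics/'+fn,im)
    return im,hz
E
python3 - <<'E'
from h import *
C={n:dict(np.load(n+'0.npz')) for n in('scene','side','wrist')}
st=dict(eef_pos=np.array([5.74715845e-01, 4.75533720e-05, 4.03689294e-01]),tool_rot=np.array([-7.06959859e-01,  6.61783087e-04,  6.75729695e-04,  7.07253040e-01]))
for n in C:
    W,p,ok=cloud(C[n],st); 
    m=ok&(abs(W[:,2])<.012)&(W[:,0]>.3)&(W[:,0]<.9)&(abs(W[:,1])<.3);print(n,np.median(W[m,2]),m.sum())
    ortho([(W,p,ok)],'o_%s.png'%n,.35,.95,-.4,.4)
E
```

```text
scene -0.00010338519486941015 31653
side 0.00018826199928386822 29694
wrist 0.0006082995438555505 105625
```

```bash
python3 -c "
import cv2,numpy as np
a=[cv2.imread('pics/o_%s.png'%n)for n in('scene','side','wrist')]
cv2.imwrite('pics/oo.png',cv2.resize(np.vstack([np.hstack(a[:2]),np.hstack([a[2],a[2]*0])]),(800,600),interpolation=cv2.INTER_AREA))"
```

```text
(no output)
```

View pics/o_scene.png

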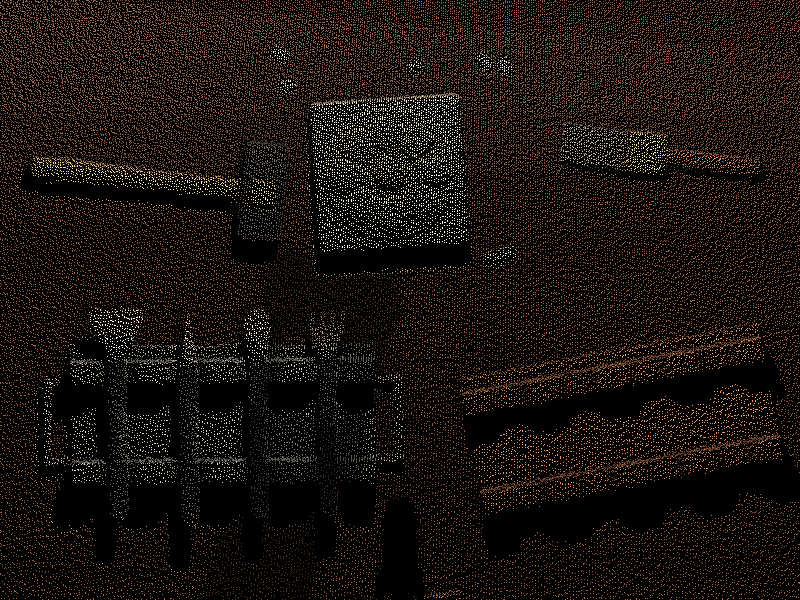

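View pics/oo.png

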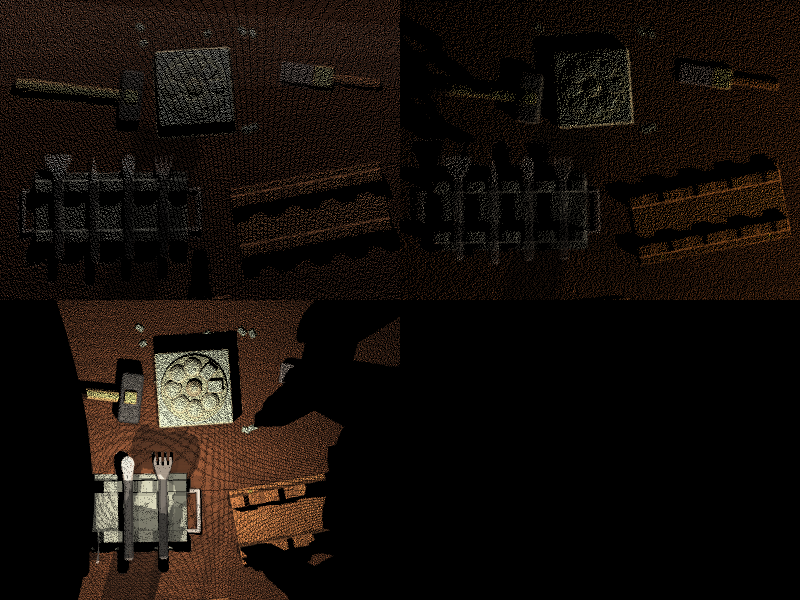

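The top-down maps agree across cameras. The stone is centred near (0.78, 0.01) and the rack near (0.49, -0.23), yawed about +10°. The rack's +y end is clearly nearer the stone, so point goes to place 4, claw to 3, flat to 2 and round-nose to 1. Next I'll turn the jaws across the chisels and look from above.

Request:
play_rows --rows '[0,0,-1,-0.2,0.24,0,1,0,0,-1,-0.2,0.24,0,1,0,0,-1,-0.2,0.24,0,1,0,0,-1,-0.2,0.24,0,1,0,0,-1,-0.2,0.24,0,1,0,0,-1,-0.2,0.24,0,1,0,0,-1,-0.2,0.24,0,1,0,0,-1,-0.2,0.24,0,1,0,0,-1,-0.2,0.24,0,1,0,0,-1,-0.2,0.24,0,1]'

```text
time: 2.2
eef_pos: [0.4718, 0.1226, 0.405]
tool_rot: [0.604, -0.367, 0.368, -0.604]
force: [-0.7, 0.3, 0.5]
opening: 0.0854
```

Request:
play_rows --rows '[0,0,-1,-0.2,0.24,0,1,0,0,-1,-0.2,0.24,0,1,0,0,-1,-0.2,0.24,0,1,0,0,-1,-0.2,0.24,0,1,0,0,-1,-0.2,0.24,0,1,0,0,0,0,0,0,1]'

```text
time: 2.8
eef_pos: [0.4185, 0.1859, 0.4055]
tool_rot: [0.483, -0.516, 0.517, -0.483]
force: [-0.1, -0.5, 0.6]
opening: 0.0856
```

Run:
```python
from h import *
s=manip.get_state();c=shot('wrist','w1.png');np.savez('w1.npz',**c,eef_pos=s['eef_pos'],tool_rot=s['tool_rot'])
print(s['time'],s['eef_pos'],Ro.from_quat(s['tool_rot']).as_matrix().round(3),s['qpos'])
W,p,ok=cloud(c,s);ortho([(W,p,ok)],'o1.png',.38,.92,-.1,.45)
for k in ['point','claw','flat','roundnose']: print(k,[(np.round(b['box']).tolist(),round(b['confidence'],2)) for b in manip.boxes_of('wrist',k)][:4])
```

```text
2.8 [0.41852928 0.18589419 0.40553594] [[-0.067  0.002  0.998]
 [-0.998 -0.001 -0.067]
 [ 0.001 -1.     0.002]] [ 1.53374806e-01 -1.55859435e-01  1.90989728e+00 -9.90109255e-04
  1.38612594e+00  1.79156104e+00]
point [([264.0, 0.0, 302.0, 222.0], 0.96), ([224.0, 289.0, 256.0, 418.0], 0.7)]
claw [([412.0, 1.0, 456.0, 198.0], 0.89), ([33.0, 0.0, 81.0, 124.0], 0.76)]
flat [([166.0, 0.0, 225.0, 213.0], 0.77)]
roundnose [([338.0, 0.0, 380.0, 204.0], 0.82)]
```

View pics/o1.png

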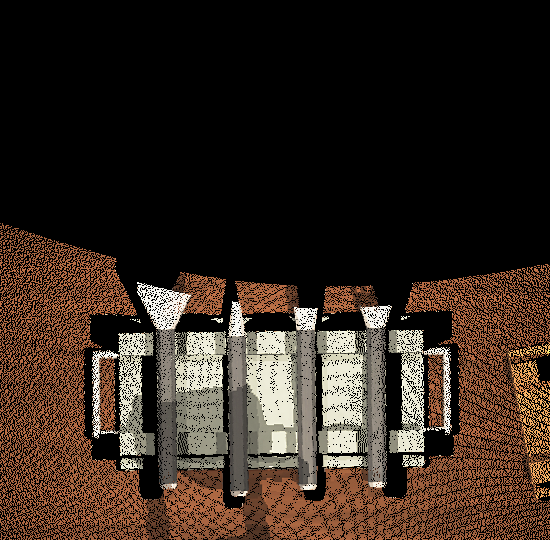

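View pics/w1.png

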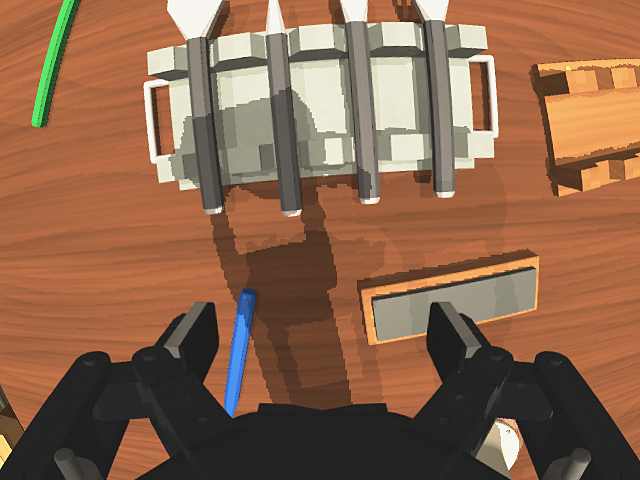

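From above, the tray in the wrist view shows flat (205,110), point (283,110), round-nose (363,110) and claw (438,110). The blue stick at (240,350) and the green one at (52,60) lie outside the tray. Now the rack.

Request:
play_rows --rows '[0,0,0,0.1,-0.95,0,1,0,0,0,0.1,-0.95,0,1,0,0,0,0.1,-0.95,0,1,0,0,0,0.1,-0.95,0,1,0,0,0,0.1,-0.95,0,1,0,0,0,0.1,-0.95,0,1,0,0,0,0.1,-0.95,0,1,0,0,0,0.1,-0.95,0,1,0,0,0,0,0,0,1]'

```text
time: 3.95
eef_pos: [0.4583, -0.2134, 0.4067]
tool_rot: [0.484, -0.512, 0.517, -0.486]
force: [-0.4, 0.8, 0.1]
opening: 0.0854
```

Run:
```python
from h import *
s=manip.get_state();c=shot('wrist','w2.png');np.savez('w2.npz',**c,eef_pos=s['eef_pos'],tool_rot=s['tool_rot'])
print(s['time'],s['eef_pos'],Ro.from_quat(s['tool_rot']).as_matrix().round(3))
W,p,ok=cloud(c,s);ortho([(W,p,ok)],'o2.png',.38,.92,-.45,.1)
```

```text
3.95 [ 0.45832452 -0.21338946  0.40668772] [[-0.059  0.007  0.998]
 [-0.998 -0.004 -0.059]
 [ 0.003 -1.     0.007]]
```

View pics/o2.png

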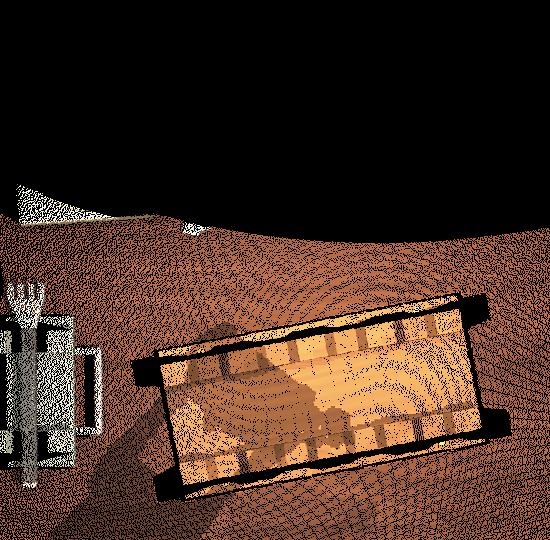

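```bash
cat > fit.py <<'E'
from h import *
from scipy.optimize import minimize, differential_evolution
def load(f):
    d=dict(np.load(f)); st=dict(eef_pos=d.pop('eef_pos'),tool_rot=d.pop('tool_rot')) if 'eef_pos' in d else None
    return cloud(d,st)
def model(X,Y):
    d=np.abs((Y+35)%70-35); h=np.clip(42+(d-11)/10*18,42,60); h=np.where((Y<-35)|(Y>245),60,h)
    rail=(np.abs(X)<11)|(np.abs(X+100)<11)
    z=np.where(rail,h,12.); inside=(X>-125)&(X<25)&(Y>-47)&(Y<257)
    return np.where(inside,z,0.)
def fitrack(W,guess,sp=(15,15,.06)):
    P=W*1000
    def loc(q):
        c,s=np.cos(q[2]),np.sin(q[2]);dx=P[:,0]-q[0];dy=P[:,1]-q[1]
        return c*dx+s*dy,-s*dx+c*dy
    def cost(q):
        X,Y=loc(q);return np.minimum(abs(model(X,Y)-P[:,2]),8).mean()
    r=differential_evolution(cost,[(g-s,g+s) for g,s in zip(guess,sp)],seed=1,maxiter=60,popsize=12,tol=1e-6)
    r=minimize(cost,r.x,method='Nelder-Mead');return r.x,r.fun
E
python3 - <<'E'
from fit import *
def sel(f,x0,x1,y0,y1):
    W,p,ok=load(f);m=ok&(W[:,0]>x0)&(W[:,0]<x1)&(W[:,1]>y0)&(W[:,1]<y1)&(W[:,2]<.09)&(W[:,2]>-.01);W=W[m]
    if len(W)>15000: W=W[np.random.default_rng(0).choice(len(W),15000,False)]
    return W
np.savez  # 
a=np.radians(10)
for f in('w2.npz','scene0.npz','side0.npz'):
    print('rack',f,fitrack(sel(f,.41,.65,-.42,-.04),(590-0,-335,a),(30,30,.08)))
for f in('w1.npz','scene0.npz','side0.npz'):
    print('tray',f,fitrack(sel(f,.43,.62,.02,.35),(575,72,0),(25,25,.08)))
E
```

```text
rack w2.npz (array([ 5.91675050e+02, -3.15065552e+02,  1.87527785e-01]), np.float64(1.7756315506260523))
rack scene0.npz (array([ 5.92500680e+02, -3.16713547e+02,  1.88402340e-01]), np.float64(3.095680745107822))
rack side0.npz (array([ 5.91908337e+02, -3.12798898e+02,  1.86022468e-01]), np.float64(2.8486662893561583))
tray w1.npz (array([5.78368733e+02, 7.41297329e+01, 1.19011467e-02]), np.float64(3.8111372701235853))
tray scene0.npz (array([5.79094052e+02, 7.25286435e+01, 1.41215806e-02]), np.float64(4.828950686322346))
tray side0.npz (array([5.78700311e+02, 7.65190588e+01, 1.22846348e-02]), np.float64(5.02913400146412))
```

Run:
```python
from fit import *
q=(578.4,74.1,.0119)
for f in('w1.npz','scene0.npz','side0.npz'):
  W,p,ok=load(f);W=W[ok]*1000;p=p[ok]
  c,s=np.cos(q[2]),np.sin(q[2]);X=c*(W[:,0]-q[0])+s*(W[:,1]-q[1]);Y=-s*(W[:,0]-q[0])+c*(W[:,1]-q[1]);Z=W[:,2]
  for i,n in enumerate(['claw','round','point','flat']):
    m=(abs(Y-70*i)<20)&(Z>46)&(Z<66)&(((X>-86)&(X<-14))|((X<-114)&(X>-190)))
    x,y,z=X[m],Y[m],Z[m]
    # axis: centre of y in x bins
    top=z>57
    A=np.polyfit(x[top],y[top],1)
    bars=m&(X<-20)
    g=(abs(Y-70*i)<8)&(Z>50)&(Z<66)&(X>-200)
    xs=np.sort(X[g])
    bright=p.astype(int).sum(1)
    bl=None
    sil=(abs(Y-70*i)<5)&(Z>54)&(Z<64)&(X>-11)&(X<80)
    prof=[(int(b),int(np.median(bright[sil&(X>=b)&(X<b+4)])) if (sil&(X>=b)&(X<b+4)).any() else 0) for b in range(-10,40,4)]
    print(f,n,len(x),'off@-50 %.1f slope %.4f'%(np.polyval(A,-50)-70*i,A[0]),'ztop %.1f'%np.median(z[top]),'back end',np.percentile(X[g],[0,.3,1]).round(1),'tip',np.percentile(xs,[99.8,100]).round(1))
    if f[0]=='w': print(prof)
```

```text
w1.npz claw 2563 off@-50 0.9 slope -0.0023 ztop 61.1 back end [-146.3 -145.3 -143.9] tip [34.7 35.3]
[(-10, 405), (-6, 406), (-2, 407), (2, 406), (6, 408), (10, 399), (14, 734), (18, 731), (22, 729), (26, 731), (30, 732), (34, 732), (38, 0)]
w1.npz round 2624 off@-50 -0.0 slope 0.0015 ztop 61.0 back end [-147.4 -146.9 -145.4] tip [34.  34.4]
[(-10, 417), (-6, 418), (-2, 419), (2, 419), (6, 417), (10, 422), (14, 733), (18, 731), (22, 731), (26, 731), (30, 731), (34, 733), (38, 0)]
w1.npz point 2748 off@-50 -1.3 slope 0.0045 ztop 60.9 back end [-153.2 -152.3 -150.9] tip [40.5 41.4]
[(-10, 418), (-6, 419), (-2, 419), (2, 415), (6, 734), (10, 731), (14, 731), (18, 732), (22, 733), (26, 732), (30, 733), (34, 732), (38, 731)]
w1.npz flat 2520 off@-50 -0.9 slope 0.0053 ztop 60.8 back end [-144.8 -144.  -142.5] tip [55.3 56.6]
[(-10, 403), (-6, 403), (-2, 406), (2, 406), (6, 405), (10, 403), (14, 736), (18, 730), (22, 731), (26, 728), (30, 733), (34, 732), (38, 730)]
scene0.npz claw 219 off@-50 -2.1 slope -0.0082 ztop 59.6 back end [-144.1 -142.5 -140.1] tip [221.4 223.2]
scene0.npz round 224 off@-50 -2.3 slope 0.0012 ztop 59.5 back end [-145.3 -144.2 -142.1] tip [192.5 192.7]
scene0.npz point 248 off@-50 -3.0 slope 0.0030 ztop 59.6 back end [-152.  -151.8 -148.9] tip [58.1 59.9]
scene0.npz flat 234 off@-50 -2.1 slope 0.0055 ztop 59.4 back end [-144.1 -142.9 -139.6] tip [65.7 67.3]
side0.npz claw 333 off@-50 -1.6 slope -0.0041 ztop 59.6 back end [-147.1 -146.6 -145.8] tip [725.8 726.5]
side0.npz round 320 off@-50 -1.9 slope 0.0035 ztop 59.7 back end [-148.9 -148.7 -147.1] tip [726.3 726.9]
side0.npz point 318 off@-50 -2.4 slope -0.0003 ztop 59.5 back end [-154.9 -154.7 -153. ] tip [727.1 728.2]
side0.npz flat 279 off@-50 -1.2 slope 0.0019 ztop 59.4 back end [-146.4 -145.8 -144.3] tip [726.8 729.3]
```

```bash
cat > go.py <<'E'
import sys
from h import *
F={'tray':(578.5,74.4,.0122),'rack':(591.9,-314.8,.1873)}
XG={'claw':-48.5,'roundnose':-49.5,'point':-55,'flat':-47}
def target(fr,slot,name):
    q=F[fr];c,s=np.cos(q[2]),np.sin(q[2]);X=XG[name];Y=70*(slot-1)
    return np.array([q[0]+c*X-s*Y,q[1]+s*X+c*Y])/1000,q[2]
if __name__=='__main__':
    fr,slot,name,z=sys.argv[1],int(sys.argv[2]),sys.argv[3],float(sys.argv[4])
    p,yaw=target(fr,slot,name);s=manip.get_state()
    # tool: x=(sin,-cos,0), y=down, z=(cos,sin,0)
    Rt=np.array([[np.sin(yaw),0,np.cos(yaw)],[-np.cos(yaw),0,np.sin(yaw)],[0,-1,0]])
    R=Ro.from_quat(s['tool_rot'])
    tip=s['eef_pos']+R.apply([0,.155,0])
    rv=(Ro.from_matrix(Rt)*R.inv()).as_rotvec(degrees=True)/6
    d=np.array([*p,z])-s['eef_pos']
    print('t',round(s['time'],2),'target',p.round(4),'units turn',rv.round(2),'shift',(d/.05).round(2),'graspXY err mm',((tip[:2]-p)*1000).round(1),'F',s['force'].round(1),'open',round(s['opening'],4))
E
python3 go.py tray 1 claw .36; for a in "tray 2 roundnose" "tray 4 flat" "rack 1 roundnose" "rack 4 point"; do python3 go.py $a .36;done
```

```text
t 4.0 target [0.53   0.0738] units turn [0.01 0.06 0.67] shift [ 1.43  5.7  -0.93] graspXY err mm [ -70.7 -285.4] F [-0.1  0.4 -0.2] open 0.0857
t 4.0 target [0.5281 0.1438] units turn [0.01 0.06 0.67] shift [ 1.4   7.1  -0.93] graspXY err mm [ -68.9 -355.4] F [-0.1  0.4 -0.2] open 0.0857
t 4.0 target [0.5289 0.2838] units turn [0.01 0.06 0.67] shift [ 1.41  9.9  -0.93] graspXY err mm [ -69.7 -495.4] F [-0.1  0.4 -0.2] open 0.0857
t 4.0 target [ 0.5433 -0.324 ] units turn [0.01 0.06 2.34] shift [ 1.7  -2.25 -0.93] graspXY err mm [-84.  112.4] F [-0.1  0.4 -0.2] open 0.0857
t 4.0 target [ 0.4988 -0.1187] units turn [0.01 0.06 2.34] shift [ 0.81  1.85 -0.93] graspXY err mm [-39.5 -92.9] F [-0.1  0.4 -0.2] open 0.0857
```

Run:
```python
import cv2
a=cv2.imread('pics/w2.png');b=cv2.imread('pics/scene0.png')[205:300,295:445]
cv2.imwrite('pics/crop.png',cv2.resize(b,None,fx=5,fy=5,interpolation=cv2.INTER_CUBIC))
```

```text
(no output)
```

View pics/crop.png

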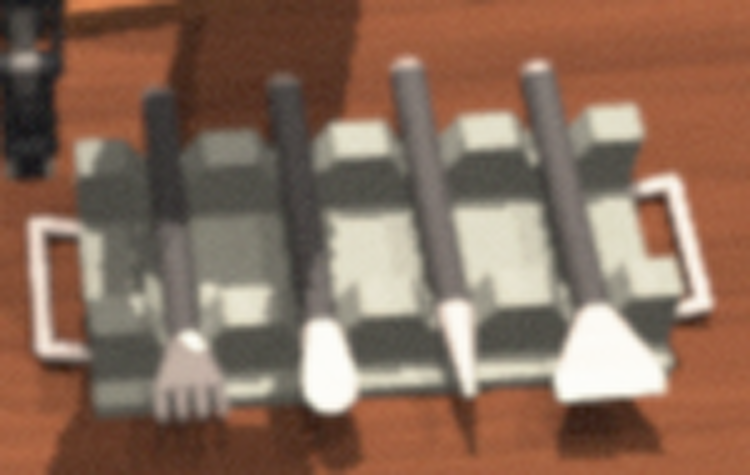

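The close crop confirms the choices. In the wrist view (w1) the candidates were:
- **Point:** tray bar at (283,110), against the blue stick at (240,350).
- **Claw:** tray chisel at (438,110), against the green one at (52,60).
- **Flat and round-nose:** (205,110) and (363,110), with no look-alikes.

I'm taking the grey-steel ones in the tray, claw first.

Request:
play_rows --rows '[0,0,0.1,0.2,0.8,-0.13,0.6,0,0,0.1,0.2,0.8,-0.13,0.6,0,0,0.1,0.2,0.8,-0.13,0.6,0,0,0.1,0.2,0.8,-0.13,0.6,0,0,0.1,0.2,0.8,-0.13,0.6,0,0,0.1,0.2,0.8,-0.13,0.6,0,0.06,0.1,0.2,0.8,-0.13,0.6,0,0,0,0,0,0,0.6,0,0,0,0,0,0,0.6]'

```text
time: 4.9
eef_pos: [0.5259, 0.0836, 0.3595]
tool_rot: [0.506, -0.494, 0.494, -0.506]
force: [0.7, -0.5, -0.3]
opening: 0.051
```

```bash
python3 go.py tray 1 claw .36
```

```text
t 4.9 target [0.53   0.0738] units turn [-0.   -0.   -0.12] shift [ 0.08 -0.2   0.01] graspXY err mm [-4.1  9.9] F [ 0.7 -0.5 -0.3] open 0.051
```

Request:
play_rows --rows '[0,0,-0.12,0.08,-0.2,0,0.6,0,0,0,0,0,0,0.6,0,0,0,0,0,-0.5,0.6,0,0,0,0,0,-0.5,0.6,0,0,0,0,0,-0.3,0.6,0,0,0,0,0,0,0.6]'

```text
time: 5.5
eef_pos: [0.5305, 0.0666, 0.2953]
tool_rot: [-0.5, 0.498, -0.501, 0.501]
force: [-0.3, -0.8, 0.2]
opening: 0.0516
```

```bash
python3 go.py tray 1 claw .206; python3 -c "
from h import *
shot('wrist','w3.png')"
```

```text
t 5.5 target [0.53   0.0738] units turn [0.01 0.05 0.1 ] shift [-0.01  0.15 -1.79] graspXY err mm [ 1.2 -7.4] F [-0.3 -0.8  0.2] open 0.0516
```

View pics/w3.png

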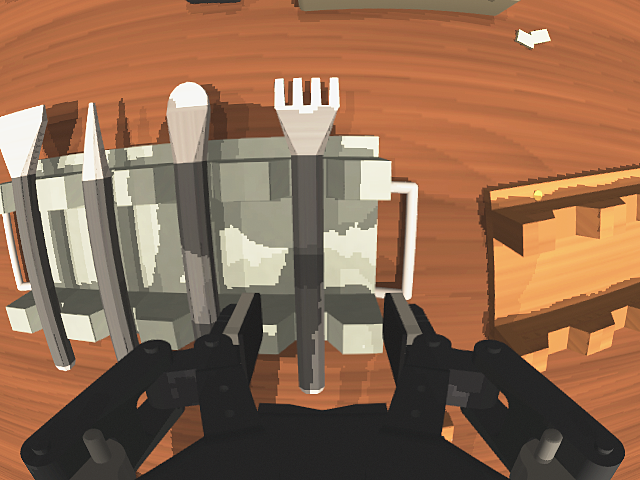

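The wrist view shows the claw between the fingers (310,230), slightly off centre. Correcting and going down.

Request:
play_rows --rows '[0,0.03,0.1,0,0.13,0,0.6,0,0,0,0,0,0,0.6,0,0,0,0,0,-0.4,0.6,0,0,0,0,0,-0.4,0.6,0,0,0,0,0,0,0.6,0,0,0,0,0,0,0.6]'

```text
time: 6.15
eef_pos: [0.5341, 0.0724, 0.2635]
tool_rot: [-0.499, 0.492, -0.502, 0.506]
force: [0.0, 0.1, 0.2]
opening: 0.0508
```

```bash
python3 go.py tray 1 claw .206
```

```text
t 6.15 target [0.53   0.0738] units turn [0.03 0.16 0.  ] shift [-0.08  0.03 -1.15] graspXY err mm [ 6.7 -1.9] F [0.  0.1 0.2] open 0.0508
```

Request:
play_rows --rows '[0.03,0.16,0,-0.08,0.03,-0.3,0.6,0,0,0,0,0,-0.3,0.6,0,0,0,0,0,0,0.6,0,0,0,0,0,0,0.6]'

```text
time: 6.55
eef_pos: [0.5307, 0.0741, 0.2337]
tool_rot: [-0.502, 0.496, -0.497, 0.504]
force: [0.5, 0.6, -0.6]
opening: 0.0513
```

```bash
python3 go.py tray 1 claw .206
```

```text
t 6.55 target [0.53   0.0738] units turn [-0.    0.02 -0.  ] shift [-0.01 -0.01 -0.55] graspXY err mm [1.1 0.3] F [ 0.5  0.6 -0.6] open 0.0513
```

Request:
play_rows --rows '[0,0.02,0,-0.01,-0.01,-0.27,0.6,0,0.04,0,0,0,-0.27,0.6,0,0.04,0,0,0,0,0.6,0,0,0,0,0,0,0.6]'

```text
time: 6.95
eef_pos: [0.5301, 0.0735, 0.2042]
tool_rot: [0.505, -0.499, 0.495, -0.501]
force: [0.3, -0.1, -0.2]
opening: 0.0516
```

```bash
python3 go.py tray 1 claw .206
```

```text
t 6.95 target [0.53   0.0738] units turn [-0.   -0.09  0.  ] shift [-0.    0.01  0.04] graspXY err mm [-1.3 -0.3] F [ 0.3 -0.1 -0.2] open 0.0516
```

Request:
play_rows --rows '[0,-0.07,0,0,0,0.03,0.45,0,0,0,0,0,0,0.3,0,0,0,0,0,0,0,0,0,0,0,0,0,0,0,0,0,0,0,0,0,0,0,0,0,0,0,0,0,0,0,0,0,0,0]'

```text
time: 7.65
eef_pos: [0.5303, 0.0735, 0.2063]
tool_rot: [-0.503, 0.497, -0.497, 0.503]
force: [-0.2, -0.6, -2.3]
opening: 0.017
```

```bash
python3 go.py tray 1 claw .206
```

```text
t 7.65 target [0.53   0.0738] units turn [-0. -0.  0.] shift [-0.01  0.01 -0.01] graspXY err mm [ 0.2 -0.3] F [-0.2 -0.6 -2.3] open 0.017
```

Request:
play_rows --rows '[0,0,0,0,0,0.2,0,0,0,0,0,0,0.4,0,0,0,0,0,0,0.6,0,0,0,0,0,0,0.6,0,0,0,0,0,0,0.6,0,0,0,0,0,0,0.4,0,0,0,0,0,0,0.1,0,0,0,0,0,0,0,0]'

```text
time: 8.45
eef_pos: [0.5259, 0.0739, 0.3558]
tool_rot: [0.505, -0.5, 0.494, -0.501]
force: [0.2, -0.5, -3.7]
opening: 0.0167
```

```bash
python3 go.py rack 3 claw .36;python3 -c "
from h import *
shot('wrist','w4.png')"
```

```text
t 8.45 target [ 0.5182 -0.1863] units turn [-0.   -0.1   1.67] shift [-0.15 -5.2   0.08] graspXY err mm [  6.2 260.3] F [ 0.2 -0.5 -3.7] open 0.0167
```

View pics/w4.png

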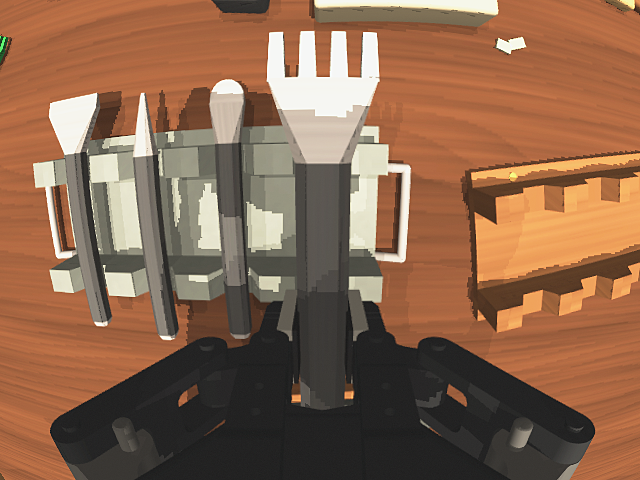

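The claw is held straight at (325,200), and the 3.7 N reading matches its weight. Carrying it to place 3.

Request:
play_rows --rows '[0,-0.05,0.1,0,-0.3,0.01,0,0,0,0.2,-0.02,-0.65,0.01,0,0,0,0.23,-0.02,-0.7,0.01,0,0,0,0.23,-0.02,-0.7,0.01,0,0,0,0.23,-0.02,-0.7,0.01,0,0,0,0.23,-0.02,-0.7,0.01,0,0,0,0.23,-0.02,-0.65,0,0,0,0,0.2,-0.02,-0.4,0,0,0,0,0,0,-0.1,0,0,0,0,0,0,0,0,0]'

```text
time: 9.5
eef_pos: [0.5118, -0.1777, 0.3391]
tool_rot: [0.551, -0.462, 0.437, -0.541]
force: [-0.1, 1.6, -4.0]
opening: 0.0168
```

```bash
python3 go.py rack 3 claw .208
```

```text
t 9.5 target [ 0.5182 -0.1863] units turn [-0.11 -0.34 -0.06] shift [ 0.13 -0.17 -2.62] graspXY err mm [-12.   10.3] F [-0.1  1.6 -4. ] open 0.0168
```

Request:
play_rows --rows '[-0.11,-0.34,-0.06,0.13,-0.17,0,0,0,0,0,0,0,-0.3,0,0,0,0,0,0,-0.4,0,0,0,0,0,0,-0.3,0,0,0,0,0,0,0,0]'

```text
time: 10.0
eef_pos: [0.5167, -0.1799, 0.2809]
tool_rot: [-0.545, 0.454, -0.446, 0.545]
force: [-0.5, 1.2, -4.2]
opening: 0.0168
```

```bash
python3 go.py rack 3 claw .208
```

```text
t 10.0 target [ 0.5182 -0.1863] units turn [-0.08 -0.09 -0.03] shift [ 0.03 -0.13 -1.46] graspXY err mm [-3.   7.6] F [-0.5  1.2 -4.2] open 0.0168
```

Request:
play_rows --rows '[-0.08,-0.09,-0.03,0.03,-0.13,-0.3,0,0,0,0,0,0,-0.3,0,0,0,0,0,0,0,0,0,0,0,0,0,0,0]'

```text
time: 10.4
eef_pos: [0.5177, -0.1828, 0.2482]
tool_rot: [0.546, -0.452, 0.448, -0.545]
force: [0.3, 0.2, -4.0]
opening: 0.0167
```

```bash
python3 go.py rack 3 claw .208
```

```text
t 10.4 target [ 0.5182 -0.1863] units turn [-0.03 -0.05 -0.04] shift [ 0.01 -0.07 -0.8 ] graspXY err mm [-1.3  4. ] F [ 0.3  0.2 -4. ] open 0.0167
```

Request:
play_rows --rows '[-0.03,-0.05,-0.04,0.02,-0.09,0,0,0,0,0,0,0,0,0,0,0,0,0,0,0,0]'

```text
time: 10.7
eef_pos: [0.5194, -0.1875, 0.2501]
tool_rot: [-0.544, 0.45, -0.452, 0.545]
force: [-0.4, 0.0, -4.0]
opening: 0.0166
```

```bash
python3 go.py rack 3 claw .208; python3 -c "
from h import *
shot('wrist','w5.png')"
```

```text
t 10.7 target [ 0.5182 -0.1863] units turn [0.01 0.03 0.  ] shift [-0.02  0.03 -0.84] graspXY err mm [ 1.7 -1.4] F [-0.4  0.  -4. ] open 0.0166
```

View pics/w5.png

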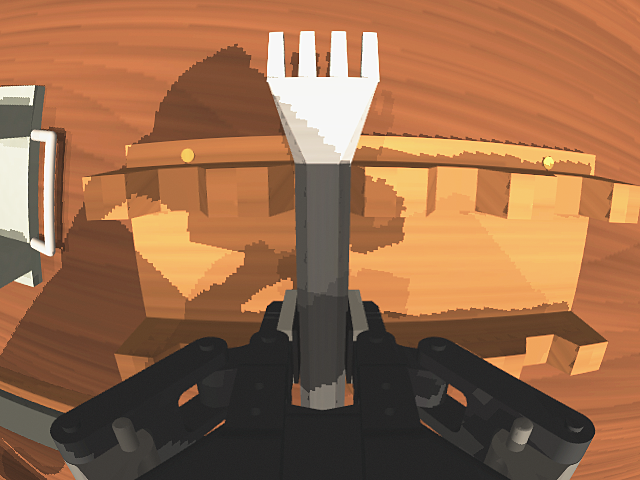

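The claw is above the third notch from the left end, with one free notch at its left (225,185), which is place 4. Lowering.

Request:
play_rows --rows '[0.01,0.02,0,-0.02,0.02,-0.25,0,0,0,0,0,0,-0.25,0,0,0,0,0,0,0,0,0,0,0,0,0,0,0]'

```text
time: 11.15
eef_pos: [0.5182, -0.1865, 0.223]
tool_rot: [-0.544, 0.451, -0.452, 0.545]
force: [-0.4, -0.2, -4.0]
opening: 0.0169
```

```bash
python3 go.py rack 3 claw .208
```

```text
t 11.15 target [ 0.5182 -0.1863] units turn [0.   0.01 0.01] shift [-0.   0.  -0.3] graspXY err mm [ 0.2 -0.3] F [-0.4 -0.2 -4. ] open 0.0169
```

Request:
play_rows --rows '[0,0,0,0,0,-0.15,0,0,0,0,0,0,-0.15,0,0,0,0,0,0,0,0,0,0,0,0,0,0,0]'

```text
time: 11.55
eef_pos: [0.5182, -0.1865, 0.2063]
tool_rot: [-0.544, 0.451, -0.451, 0.545]
force: [1.2, -0.3, -4.0]
opening: 0.0165
```

```bash
python3 go.py rack 3 claw .206
```

```text
t 11.55 target [ 0.5182 -0.1863] units turn [-0.    0.    0.01] shift [ 0.    0.   -0.01] graspXY err mm [ 0.1 -0.2] F [ 1.2 -0.3 -4. ] open 0.0165
```

Request:
play_rows --rows '[0,0,0,0,0,-0.01,0.1,0,0,0,0,0,0,0.25,0,0,0,0,0,0,0.4,0,0,0,0,0,0,0.5,0,0,0,0,0,0,0.5,0,0,0,0,0,0,0.5]'

```text
time: 12.15
eef_pos: [0.5202, -0.1877, 0.2098]
tool_rot: [-0.544, 0.448, -0.454, 0.545]
force: [0.5, 0.3, -0.6]
opening: 0.0427
```

```bash
python3 go.py rack 3 claw .36
```

```text
t 12.15 target [ 0.5182 -0.1863] units turn [0.04 0.07 0.  ] shift [-0.04  0.03  3.  ] graspXY err mm [ 3.2 -2.1] F [ 0.5  0.3 -0.6] open 0.0427
```

Request:
play_rows --rows '[0.04,0.07,0,-0.04,0.03,0.2,0.5,0,0,0,0,0,0.4,0.5,0,0,0,0,0,0.7,0.5,0,0,0,0,0,0.7,0.5,0,0,0,0,0,0.7,0.5,0,0,0,0,0,0.3,0.5,0,0,0,0,0,0,0.5]'

```text
time: 12.85
eef_pos: [0.5159, -0.1846, 0.369]
tool_rot: [0.545, -0.452, 0.45, -0.544]
force: [0.4, 0.0, -0.0]
opening: 0.043
```

```bash
python3 go.py tray 2 roundnose .36; python3 -c "
from h import *
s=manip.get_state();c=shot('wrist','w6.png');np.savez('w6.npz',**c,eef_pos=s['eef_pos'],tool_rot=s['tool_rot'])"
```

```text
t 12.85 target [0.5281 0.1438] units turn [-0.02 -0.02 -1.67] shift [ 0.24  6.57 -0.18] graspXY err mm [ -12.6 -328.2] F [ 0.4  0.  -0. ] open 0.043
```

View pics/w6.png

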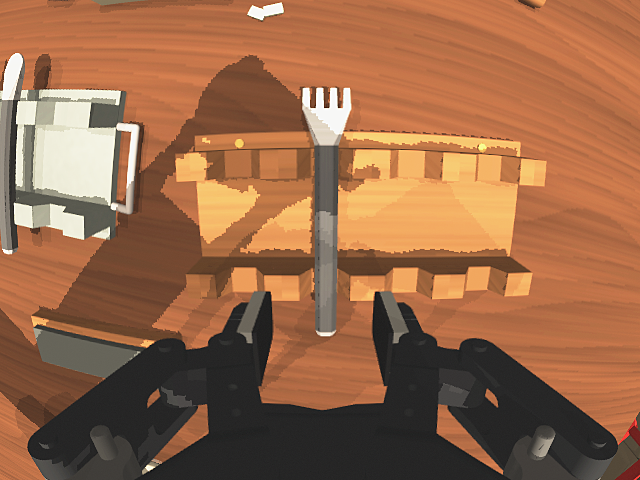

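The claw lies in both notches of place 3 at (325,210). Next the round-nose.

Request:
play_rows --rows '[0,0,-0.15,0.03,0.45,-0.02,0.6,0,0,-0.2,0.03,0.75,-0.02,0.6,0,0,-0.2,0.03,0.8,-0.02,0.6,0,0,-0.2,0.03,0.8,-0.02,0.6,0,0,-0.2,0.03,0.8,-0.02,0.6,0,0,-0.2,0.03,0.8,-0.02,0.6,0,0,-0.2,0.03,0.8,-0.02,0.6,0,0,-0.2,0.03,0.75,-0.02,0.6,0,0,-0.1,0,0.3,0,0.6,0,0,0,0,0,0,0.6]'

```text
time: 13.9
eef_pos: [0.5207, 0.1396, 0.3446]
tool_rot: [-0.506, 0.508, -0.49, 0.496]
force: [0.5, -0.3, -0.3]
opening: 0.0516
```

```bash
python3 go.py tray 2 roundnose .206
```

```text
t 13.9 target [0.5281 0.1438] units turn [-0.07 -0.26  0.09] shift [ 0.15  0.08 -2.77] graspXY err mm [-11.7  -3. ] F [ 0.5 -0.3 -0.3] open 0.0516
```

Request:
play_rows --rows '[-0.07,-0.26,0.09,0.15,0.08,-0.2,0.6,0,0,0,0,0,-0.4,0.6,0,0,0,0,0,-0.4,0.6,0,0,0,0,0,-0.4,0.6,0,0,0,0,0,0,0.6,0,0,0,0,0,0,0.6]'

```text
time: 14.5
eef_pos: [0.5265, 0.1391, 0.2674]
tool_rot: [0.506, -0.498, 0.496, -0.5]
force: [0.2, -0.7, 0.5]
opening: 0.0513
```

```bash
python3 go.py tray 2 roundnose .206
```

```text
t 14.5 target [0.5281 0.1438] units turn [ 0.03 -0.08 -0.  ] shift [ 0.03  0.09 -1.23] graspXY err mm [-3.  -5.2] F [ 0.2 -0.7  0.5] open 0.0513
```

Request:
play_rows --rows '[0.03,-0.07,0,0.03,0.08,-0.3,0.6,0,0,0,0,0,-0.3,0.6,0,0,0,0,0,0,0.6,0,0,0,0,0,0,0.6]'

```text
time: 14.9
eef_pos: [0.5293, 0.1415, 0.2393]
tool_rot: [-0.502, 0.496, -0.498, 0.503]
force: [-0.3, 0.2, -0.0]
opening: 0.0514
```

```bash
python3 go.py tray 2 roundnose .206
```

```text
t 14.9 target [0.5281 0.1438] units turn [0.   0.03 0.01] shift [-0.02  0.05 -0.67] graspXY err mm [ 1.6 -2.4] F [-0.3  0.2 -0. ] open 0.0514
```

Request:
play_rows --rows '[0,0.02,0.01,-0.02,0.05,-0.33,0.6,0,0.01,0,0,0,-0.31,0.6,0,0,0,0,0,0,0.6,0,0,0,0,0,0,0.6]'

```text
time: 15.3
eef_pos: [0.5286, 0.144, 0.2057]
tool_rot: [-0.503, 0.497, -0.497, 0.503]
force: [-0.1, -0.5, 0.1]
opening: 0.0512
```

```bash
python3 go.py tray 2 roundnose .206
```

```text
t 15.3 target [0.5281 0.1438] units turn [0.01 0.01 0.  ] shift [-0.01 -0.    0.01] graspXY err mm [0.6 0.1] F [-0.1 -0.5  0.1] open 0.0512
```

Aligned within 1 mm. Gripping and lifting.

Request:
play_rows --rows '[0,0,0,0,0,0.01,0.4,0,0,0,0,0,0,0.25,0,0,0,0,0,0,0,0,0,0,0,0,0,0,0,0,0,0,0,0,0,0,0,0,0,0,0,0]'

```text
time: 15.9
eef_pos: [0.5287, 0.1441, 0.2065]
tool_rot: [-0.503, 0.496, -0.497, 0.503]
force: [0.3, 0.0, -1.3]
opening: 0.0167
```

```bash
python3 go.py tray 2 roundnose .206
```

```text
t 15.9 target [0.5281 0.1438] units turn [ 0.    0.02 -0.  ] shift [-0.01 -0.01 -0.01] graspXY err mm [0.8 0.2] F [ 0.3  0.  -1.3] open 0.0167
```

Request:
play_rows --rows '[0,0,0,0,0,0.2,0,0,0,0,0,0,0.4,0,0,0,0,0,0,0.6,0,0,0,0,0,0,0.6,0,0,0,0,0,0,0.6,0,0,0,0,0,0,0.5,0,0,0,0,0,0,0.2,0,0,0,0,0,0,0,0]'

```text
time: 16.7
eef_pos: [0.5241, 0.1438, 0.3662]
tool_rot: [0.506, -0.499, 0.495, -0.501]
force: [-0.2, 0.5, -3.7]
opening: 0.0167
```

```bash
python3 go.py rack 1 roundnose .36
```

```text
t 16.7 target [ 0.5433 -0.324 ] units turn [ 0.02 -0.08  1.67] shift [ 0.38 -9.36 -0.12] graspXY err mm [-20.5 467.6] F [-0.2  0.5 -3.7] open 0.0167
```

Request:
play_rows --rows '[0,-0.08,0.08,0.03,-0.3,0.03,0,0,-0.03,0.14,0.03,-0.7,0.03,0,0,-0.03,0.15,0.04,-0.8,0.03,0,0,-0.03,0.15,0.04,-0.8,0.03,0,0,-0.03,0.15,0.04,-0.8,0.03,0,0,-0.03,0.15,0.04,-0.8,0.03,0,0,-0.03,0.15,0.04,-0.8,0.03,0,0,-0.03,0.15,0.04,-0.8,0.03,0,0,-0.03,0.15,0.04,-0.8,0.03,0,0,-0.03,0.15,0.04,-0.6,0.03,0]'

```text
time: 17.7
eef_pos: [0.536, -0.2243, 0.3621]
tool_rot: [-0.539, 0.457, -0.452, 0.545]
force: [0.2, 0.2, -4.5]
opening: 0.0167
```

```bash
python3 go.py rack 1 roundnose .36
```

```text
t 17.7 target [ 0.5433 -0.324 ] units turn [-0.1   0.    0.12] shift [ 0.15 -1.99 -0.04] graspXY err mm [ -7.3 101.3] F [ 0.2  0.2 -4.5] open 0.0167
```

Request:
play_rows --rows '[-0.05,0,0.06,0.05,-0.5,0.02,0,-0.03,0,0.04,0.05,-0.6,0.02,0,0,0,0,0.04,-0.5,0.02,0,0,0,0,0,-0.2,0,0,0,0,0,0,0,0,0,0,0,0,0,0,0,0]'

```text
time: 18.3
eef_pos: [0.5397, -0.3201, 0.3521]
tool_rot: [-0.542, 0.461, -0.445, 0.543]
force: [0.7, 1.1, -4.7]
opening: 0.0169
```

```bash
python3 go.py rack 1 roundnose .206
```

```text
t 18.3 target [ 0.5433 -0.324 ] units turn [-0.14 -0.15  0.07] shift [ 0.07 -0.08 -2.92] graspXY err mm [-6.   6.2] F [ 0.7  1.1 -4.7] open 0.0169
```

Request:
play_rows --rows '[-0.14,-0.15,0.07,0.07,-0.08,-0.2,0,0,0,0,0,0,-0.4,0,0,0,0,0,0,-0.5,0,0,0,0,0,0,-0.5,0,0,0,0,0,0,-0.2,0,0,0,0,0,0,0,0,0,0,0,0,0,0,0]'

```text
time: 19.0
eef_pos: [0.5442, -0.3147, 0.2592]
tool_rot: [-0.546, 0.45, -0.448, 0.548]
force: [-0.1, 0.0, -3.6]
opening: 0.0171
```

```bash
python3 go.py rack 1 roundnose .206
```

```text
t 19.0 target [ 0.5433 -0.324 ] units turn [-0.04 -0.   -0.09] shift [-0.02 -0.19 -1.06] graspXY err mm [0.9 9.9] F [-0.1  0.  -3.6] open 0.0171
```

Request:
play_rows --rows '[-0.04,0,-0.09,-0.02,-0.18,-0.2,0,0,0,0,0,0,0,0,0,0,0,0,0,0,0,0,0,0,0,0,0,0]'

```text
time: 19.4
eef_pos: [0.5443, -0.3255, 0.2524]
tool_rot: [0.545, -0.449, 0.454, -0.544]
force: [-0.0, -0.6, -4.4]
opening: 0.0166
```

```bash
python3 go.py rack 1 roundnose .206
```

```text
t 19.4 target [ 0.5433 -0.324 ] units turn [0.05 0.04 0.01] shift [-0.02  0.03 -0.93] graspXY err mm [ 1.8 -2.2] F [-0.  -0.6 -4.4] open 0.0166
```

Request:
play_rows --rows '[0.04,0.03,0,-0.02,0.02,-0.25,0,0,0,0,0,0,-0.25,0,0,0,0,0,0,0,0,0,0,0,0,0,0,0]'

```text
time: 19.8
eef_pos: [0.5432, -0.3244, 0.2253]
tool_rot: [-0.544, 0.451, -0.452, 0.544]
force: [0.8, 0.0, -4.1]
opening: 0.0167
```

```bash
python3 go.py rack 1 roundnose .206; python3 -c "
from h import *
shot('wrist','w7.png')"
```

```text
t 19.8 target [ 0.5433 -0.324 ] units turn [0.   0.01 0.01] shift [ 0.    0.01 -0.39] graspXY err mm [ 0.1 -0.4] F [ 0.8  0.  -4.1] open 0.0167
```

View pics/w7.png

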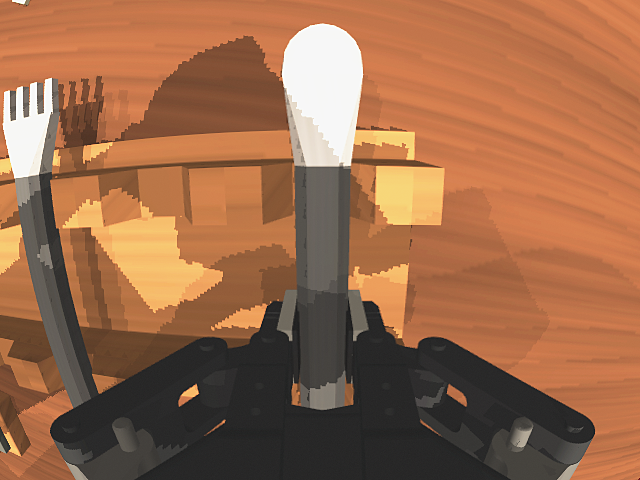

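The round-nose (322,110) is over the outermost notch, place 1, with the empty place 2 to its left and the claw at (40,150). Lowering and releasing.

Request:
play_rows --rows '[0,0,0,0,0.01,-0.19,0,0,0,0,0,0,-0.19,0,0,0,0,0,0,0,0,0,0,0,0,0,0,0]'

```text
time: 20.25
eef_pos: [0.5439, -0.3244, 0.2065]
tool_rot: [-0.544, 0.45, -0.453, 0.544]
force: [-2.0, 1.0, 1.7]
opening: 0.0169
```

```bash
python3 go.py rack 1 roundnose .206
```

```text
t 20.25 target [ 0.5433 -0.324 ] units turn [0.02 0.03 0.01] shift [-0.01  0.01 -0.01] graspXY err mm [ 1.1 -0.7] F [-2.   1.   1.7] open 0.0169
```

Contact is light and it has reached the floor. Release, then lift.

Request:
play_rows --rows '[0,0,0,0,0,0,0.1,0,0,0,0,0,0,0.25,0,0,0,0,0,0,0.4,0,0,0,0,0,0,0.5,0,0,0,0,0,0,0.5]'

```text
time: 20.75
eef_pos: [0.5448, -0.3251, 0.2081]
tool_rot: [-0.544, 0.448, -0.455, 0.544]
force: [0.2, 0.8, -0.5]
opening: 0.0425
```

Request:
play_rows --rows '[0,0,0,0,0,0.2,0.5,0,0,0,0,0,0.4,0.5,0,0,0,0,0,0.7,0.5,0,0,0,0,0,0.7,0.5,0,0,0,0,0,0.7,0.5,0,0,0,0,0,0.3,0.5,0,0,0,0,0,0,0.5]'

```text
time: 21.45
eef_pos: [0.5437, -0.3242, 0.3682]
tool_rot: [-0.544, 0.447, -0.455, 0.544]
force: [-0.6, -0.7, -0.1]
opening: 0.0426
```

```bash
python3 go.py tray 4 flat .36; python3 -c "
from h import *
s=manip.get_state();c=shot('wrist','w8.png');np.savez('w8.npz',**c,eef_pos=s['eef_pos'],tool_rot=s['tool_rot'])"
```

```text
t 21.45 target [0.5289 0.2838] units turn [ 0.08  0.08 -1.66] shift [-0.3  12.16 -0.16] graspXY err mm [  16.1 -609.1] F [-0.6 -0.7 -0.1] open 0.0426
```

View pics/w8.png

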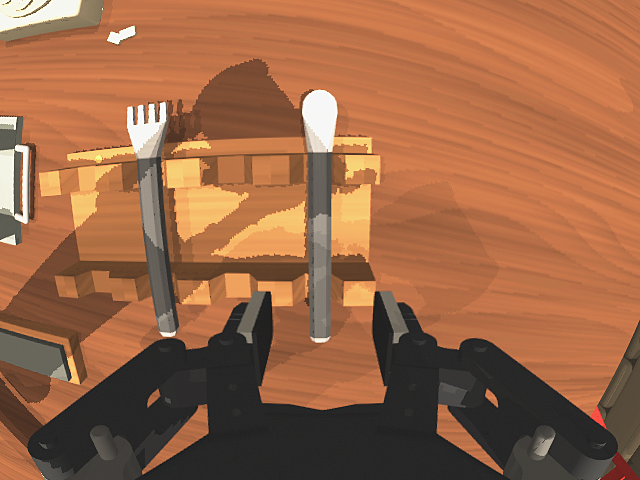

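Claw in place 3 (150,200), round-nose in place 1 (320,200), place 2 empty between them. Next the flat.

Request:
play_rows --rows '[0.05,0.08,-0.08,0,0.4,0.02,0.5,0,-0.03,-0.1,0,0.8,0.02,0.6,0,-0.03,-0.1,0,0.85,0.02,0.6,0,-0.03,-0.1,0,0.85,0.02,0.6,0,-0.03,-0.1,0,0.85,0.02,0.6,0,-0.03,-0.1,0,0.85,0.02,0.6,0,-0.03,-0.1,0,0.85,0.02,0.6,0,-0.03,-0.1,0,0.85,0.02,0.6,0,-0.03,-0.1,0,0.85,0.02,0.6,0,-0.03,-0.1,0,0.85,0.02,0.6]'

```text
time: 22.5
eef_pos: [0.5367, 0.0862, 0.3623]
tool_rot: [-0.513, 0.482, -0.484, 0.52]
force: [0.4, 0.4, -0.0]
opening: 0.0513
```

```bash
python3 go.py tray 4 flat .36
```

```text
t 22.5 target [0.5289 0.2838] units turn [-0.05  0.09 -0.54] shift [-0.16  3.95 -0.05] graspXY err mm [   9.2 -196.8] F [ 0.4  0.4 -0. ] open 0.0513
```

Request:
play_rows --rows '[-0.05,0.05,-0.1,-0.03,0.75,0.02,0.6,0,0,-0.1,-0.02,0.75,0.02,0.6,0,0,-0.1,-0.02,0.75,0.02,0.6,0,0,-0.1,-0.02,0.7,0.02,0.6,0,0,-0.1,0,0.5,0.02,0.6,0,0,-0.04,0,0.2,0,0.6,0,0,0,0,0,0,0.6,0,0,0,0,0,0,0.6]'

```text
time: 23.3
eef_pos: [0.5264, 0.2799, 0.355]
tool_rot: [0.509, -0.499, 0.493, -0.499]
force: [0.7, -0.4, 0.1]
opening: 0.0511
```

```bash
python3 go.py tray 4 flat .206
```

```text
t 23.3 target [0.5289 0.2838] units turn [ 0.04 -0.15 -0.04] shift [ 0.05  0.08 -2.98] graspXY err mm [-5.  -4.5] F [ 0.7 -0.4  0.1] open 0.0511
```

Request:
play_rows --rows '[0.04,-0.14,-0.04,0.05,0.07,-0.2,0.6,0,0,0,0,0,-0.5,0.6,0,0,0,0,0,-0.5,0.6,0,0,0,0,0,-0.4,0.6,0,0,0,0,0,0,0.6,0,0,0,0,0,0,0.6]'

```text
time: 23.9
eef_pos: [0.5308, 0.275, 0.2728]
tool_rot: [0.501, -0.499, 0.5, -0.5]
force: [-0.3, -0.1, 0.9]
opening: 0.0514
```

```bash
python3 go.py tray 4 flat .206; python3 -c "
from h import *
shot('wrist','w9.png')"
```

```text
t 23.9 target [0.5289 0.2838] units turn [0.02 0.   0.09] shift [-0.04  0.18 -1.34] graspXY err mm [ 1.9 -9.1] F [-0.3 -0.1  0.9] open 0.0514
```

View pics/w9.png

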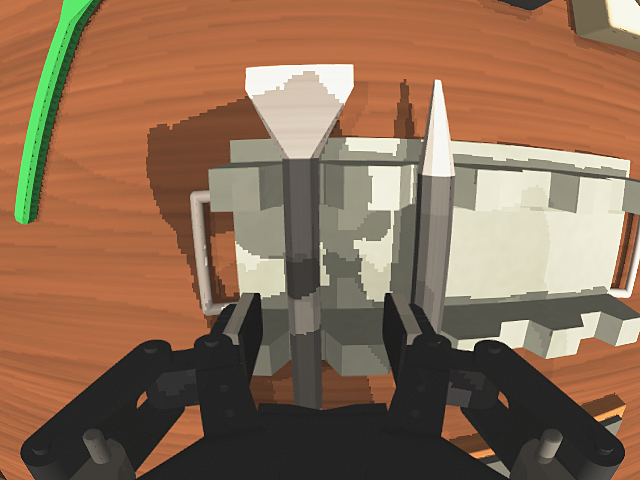

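The flat (305,230) is between the fingers, which sit about 9 mm off to the -y side. The point is at (435,240), clear. Correcting.

Request:
play_rows --rows '[0.02,0,0.08,-0.04,0.16,-0.1,0.6,0,0,0,0,0,-0.3,0.6,0,0,0,0,0,-0.2,0.6,0,0,0,0,0,0,0.6,0,0,0,0,0,0,0.6]'

```text
time: 24.45
eef_pos: [0.5296, 0.2837, 0.2433]
tool_rot: [-0.501, 0.496, -0.498, 0.505]
force: [-0.3, -0.7, -0.5]
opening: 0.0511
```

```bash
python3 go.py tray 4 flat .206
```

```text
t 24.45 target [0.5289 0.2838] units turn [-0.02  0.05 -0.  ] shift [-0.01  0.   -0.75] graspXY err mm [1.4 0.1] F [-0.3 -0.7 -0.5] open 0.0511
```

Request:
play_rows --rows '[-0.01,0.04,0,-0.01,0,-0.37,0.6,0,0.01,0,0,0,-0.35,0.6,0,0,0,0,0,0,0.6,0,0,0,0,0,0,0.6]'

```text
time: 24.85
eef_pos: [0.5289, 0.2837, 0.2045]
tool_rot: [-0.503, 0.497, -0.497, 0.503]
force: [0.2, -0.4, -0.3]
opening: 0.051
```

```bash
python3 go.py tray 4 flat .206
```

```text
t 24.85 target [0.5289 0.2838] units turn [-0. -0. -0.] shift [0.   0.   0.03] graspXY err mm [-0.1 -0.1] F [ 0.2 -0.4 -0.3] open 0.051
```

Request:
play_rows --rows '[0,0,0,0,0,0.03,0.4,0,0,0,0,0,0,0.25,0,0,0,0,0,0,0,0,0,0,0,0,0,0,0,0,0,0,0,0,0,0,0,0,0,0,0,0]'

```text
time: 25.45
eef_pos: [0.529, 0.2837, 0.207]
tool_rot: [-0.503, 0.497, -0.497, 0.503]
force: [-0.7, 1.0, -2.0]
opening: 0.0167
```

```bash
python3 go.py tray 4 flat .206
```

```text
t 25.45 target [0.5289 0.2838] units turn [-0.01  0.01 -0.  ] shift [-0.    0.   -0.02] graspXY err mm [0.2 0.1] F [-0.7  1.  -2. ] open 0.0167
```

Request:
play_rows --rows '[0,0,0,0,0,0.2,0,0,0,0,0,0,0.4,0,0,0,0,0,0,0.6,0,0,0,0,0,0,0.6,0,0,0,0,0,0,0.6,0,0,0,0,0,0,0.5,0,0,0,0,0,0,0.2,0,0,0,0,0,0,0,0]'

```text
time: 26.25
eef_pos: [0.5256, 0.2827, 0.3681]
tool_rot: [0.505, -0.498, 0.496, -0.501]
force: [0.5, 0.3, -4.0]
opening: 0.017
```

```bash
python3 go.py rack 2 flat .37
```

```text
t 26.25 target [ 0.5327 -0.2548] units turn [ 0.02 -0.06  1.67] shift [  0.14 -10.75   0.04] graspXY err mm [ -8.1 537.2] F [ 0.5  0.3 -4. ] open 0.017
```

Request:
play_rows --rows '[0,-0.06,0.08,0.02,-0.4,0.03,0,0,-0.03,0.13,0.02,-0.75,0.03,0,0,-0.03,0.13,0.02,-0.85,0.03,0,0,-0.03,0.13,0.02,-0.85,0.03,0,0,-0.03,0.13,0.02,-0.85,0.03,0,0,-0.03,0.13,0.02,-0.85,0.03,0,0,-0.03,0.13,0.02,-0.85,0.03,0,0,-0.03,0.13,0.02,-0.85,0.03,0,0,-0.03,0.13,0.02,-0.85,0.03,0,0,-0.03,0.13,0.02,-0.7,0.03,0]'

```text
time: 27.25
eef_pos: [0.5279, -0.1168, 0.366]
tool_rot: [-0.536, 0.459, -0.459, 0.54]
force: [0.3, 0.5, -3.7]
opening: 0.0168
```

```bash
python3 go.py rack 2 flat .37
```

```text
t 27.25 target [ 0.5327 -0.2548] units turn [-0.04  0.03  0.28] shift [ 0.1  -2.76  0.08] graspXY err mm [ -4.2 138.6] F [ 0.3  0.5 -3.7] open 0.0168
```

Request:
play_rows --rows '[0,0,0.08,0.03,-0.6,0.03,0,-0.03,0,0.08,0.03,-0.7,0.03,0,-0.03,0,0.08,0.03,-0.7,0.03,0,0,0,0,0,-0.4,0.02,0,0,0,0,0,-0.1,0,0,0,0,0,0,0,0,0,0,0,0,0,0,0,0]'

```text
time: 27.95
eef_pos: [0.5282, -0.2498, 0.3588]
tool_rot: [0.543, -0.459, 0.448, -0.541]
force: [-0.1, -0.9, -4.1]
opening: 0.0168
```

```bash
python3 go.py rack 2 flat .207
```

```text
t 27.95 target [ 0.5327 -0.2548] units turn [-0.08 -0.13  0.1 ] shift [ 0.09 -0.1  -3.04] graspXY err mm [-6.5  6.2] F [-0.1 -0.9 -4.1] open 0.0168
```

Request:
play_rows --rows '[-0.08,-0.12,0.1,0.09,-0.1,-0.2,0,0,0,0,0,0,-0.4,0,0,0,0,0,0,-0.4,0,0,0,0,0,0,-0.4,0,0,0,0,0,0,-0.2,0,0,0,0,0,0,0,0,0,0,0,0,0,0,0]'

```text
time: 28.65
eef_pos: [0.5337, -0.2461, 0.2754]
tool_rot: [-0.546, 0.449, -0.447, 0.547]
force: [1.2, -0.4, -3.5]
opening: 0.0167
```

```bash
python3 go.py rack 2 flat .207
```

```text
t 28.65 target [ 0.5327 -0.2548] units turn [-0.03 -0.02 -0.1 ] shift [-0.02 -0.17 -1.37] graspXY err mm [0.7 9.1] F [ 1.2 -0.4 -3.5] open 0.0167
```

Request:
play_rows --rows '[-0.03,-0.01,-0.09,-0.02,-0.16,-0.2,0,0,0,0,0,0,-0.15,0,0,0,0,0,0,0,0,0,0,0,0,0,0,0]'

```text
time: 29.05
eef_pos: [0.5335, -0.2554, 0.2592]
tool_rot: [0.545, -0.449, 0.453, -0.544]
force: [0.5, -0.5, -3.7]
opening: 0.0171
```

```bash
python3 go.py rack 2 flat .207
```

```text
t 29.05 target [ 0.5327 -0.2548] units turn [0.04 0.03 0.  ] shift [-0.02  0.01 -1.04] graspXY err mm [ 1.3 -1.2] F [ 0.5 -0.5 -3.7] open 0.0171
```

Request:
play_rows --rows '[0.03,0.03,0,-0.01,0.01,-0.25,0,0,0,0,0,0,-0.3,0,0,0,0,0,0,0,0,0,0,0,0,0,0,0]'

```text
time: 29.45
eef_pos: [0.5329, -0.2549, 0.2293]
tool_rot: [0.545, -0.451, 0.451, -0.544]
force: [0.3, 0.3, -3.2]
opening: 0.0165
```

```bash
python3 go.py rack 2 flat .207; python3 -c "
from h import *
shot('wrist','w10.png')"
```

```text
t 29.45 target [ 0.5327 -0.2548] units turn [ 0. -0.  0.] shift [-0.    0.   -0.45] graspXY err mm [ 0.2 -0.2] F [ 0.3  0.3 -3.2] open 0.0165
```

View pics/w10.png

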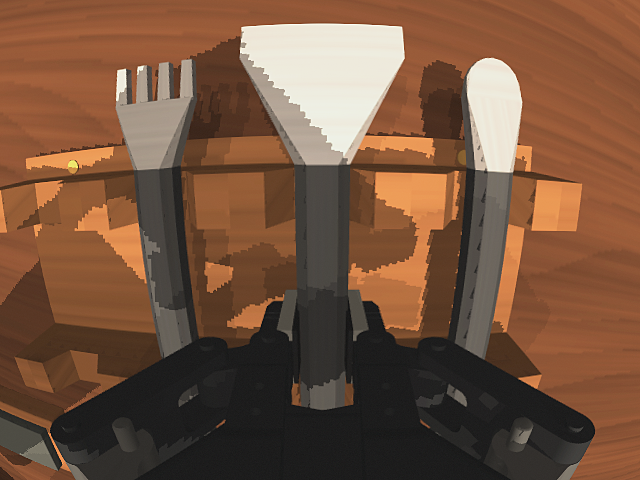

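The flat (322,90) sits midway between the claw (155,100) and the round-nose (493,115), well clear of both. Lowering.

Request:
play_rows --rows '[0,0,0,0,0,-0.22,0,0,0,0,0,0,-0.22,0,0,0,0,0,0,0,0,0,0,0,0,0,0,0]'

```text
time: 29.9
eef_pos: [0.5336, -0.2553, 0.207]
tool_rot: [0.545, -0.45, 0.452, -0.544]
force: [-2.1, 2.0, 3.5]
opening: 0.0168
```

```bash
python3 go.py rack 2 flat .207
```

```text
t 29.9 target [ 0.5327 -0.2548] units turn [0.02 0.02 0.  ] shift [-0.02  0.01  0.  ] graspXY err mm [ 1.3 -0.9] F [-2.1  2.   3.5] open 0.0168
```

Request:
play_rows --rows '[0,0,0,0,0,0,0.1,0,0,0,0,0,0,0.25,0,0,0,0,0,0,0.4,0,0,0,0,0,0,0.5,0,0,0,0,0,0,0.5]'

```text
time: 30.4
eef_pos: [0.5345, -0.256, 0.2085]
tool_rot: [-0.544, 0.449, -0.454, 0.545]
force: [0.0, 0.5, 1.1]
opening: 0.0427
```

Request:
play_rows --rows '[0,0,0,0,0,0.2,0.5,0,0,0,0,0,0.4,0.5,0,0,0,0,0,0.7,0.5,0,0,0,0,0,0.7,0.5,0,0,0,0,0,0.7,0.5,0,0,0,0,0,0.3,0.5,0,0,0,0,0,0,0.5]'

```text
time: 31.1
eef_pos: [0.5333, -0.255, 0.3686]
tool_rot: [-0.544, 0.448, -0.454, 0.545]
force: [-0.4, -0.6, -0.2]
opening: 0.0428
```

```bash
python3 go.py tray 3 point .36; python3 -c "
from h import *
s=manip.get_state();c=shot('wrist','w11.png');np.savez('w11.npz',**c,eef_pos=s['eef_pos'],tool_rot=s['tool_rot'])"
```

```text
t 31.1 target [0.5218 0.2137] units turn [ 0.06  0.07 -1.67] shift [-0.23  9.38 -0.17] graspXY err mm [  12.6 -469.6] F [-0.4 -0.6 -0.2] open 0.0428
```

View pics/w11.png

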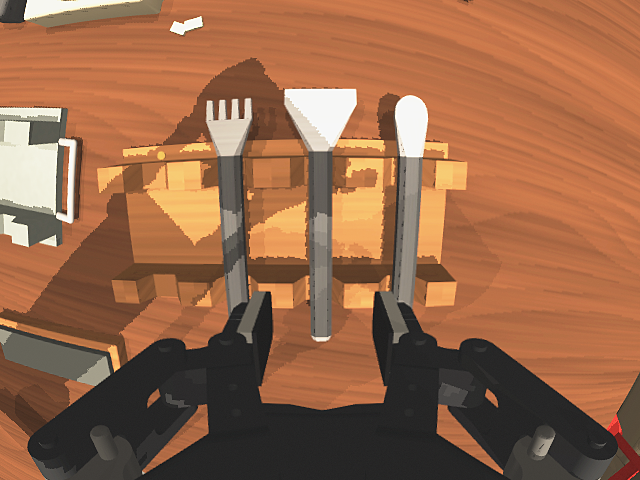

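Three are home: claw (230,200), flat (320,200) and round-nose (407,200). Last, the point.

Request:
play_rows --rows '[0.05,0.07,-0.1,0,0.4,0.02,0.5,0,-0.03,-0.15,-0.01,0.8,0.02,0.6,0,-0.03,-0.15,-0.01,0.85,0.02,0.6,0,-0.03,-0.15,-0.01,0.85,0.02,0.6,0,-0.03,-0.15,-0.01,0.85,0.02,0.6,0,-0.03,-0.15,-0.01,0.85,0.02,0.6,0,-0.03,-0.15,-0.01,0.85,0.02,0.6,0,-0.03,-0.15,-0.01,0.85,0.02,0.6,0,-0.03,-0.15,-0.01,0.8,0.02,0.6,0,-0.03,-0.15,-0.01,0.7,0.02,0.6]'

```text
time: 32.15
eef_pos: [0.5217, 0.1456, 0.3631]
tool_rot: [-0.502, 0.494, -0.496, 0.508]
force: [0.7, -0.1, 0.5]
opening: 0.0514
```

```bash
python3 go.py tray 3 point .36
```

```text
t 32.15 target [0.5218 0.2137] units turn [-0.04  0.07 -0.07] shift [ 0.    1.36 -0.06] graspXY err mm [  1.1 -67.5] F [ 0.7 -0.1  0.5] open 0.0514
```

Request:
play_rows --rows '[-0.03,0.05,-0.03,0.01,0.5,0.02,0.6,0,0,0,0.01,0.4,0.02,0.6,0,0,0,0,0.2,0,0.6,0,0,0,0,0,0,0.6,0,0,0,0,0,0,0.6]'

```text
time: 32.65
eef_pos: [0.5195, 0.2065, 0.358]
tool_rot: [0.508, -0.497, 0.492, -0.503]
force: [-0.3, -0.2, -0.2]
opening: 0.0514
```

```bash
python3 go.py tray 3 point .206
```

```text
t 32.65 target [0.5218 0.2137] units turn [ 0.   -0.09 -0.09] shift [ 0.04  0.15 -3.04] graspXY err mm [-3.7 -7.3] F [-0.3 -0.2 -0.2] open 0.0514
```

Request:
play_rows --rows '[0,-0.08,-0.08,0.04,0.16,-0.2,0.6,0,0,0,0,0,-0.5,0.6,0,0,0,0,0,-0.5,0.6,0,0,0,0,0,-0.4,0.6,0,0,0,0,0,0,0.6,0,0,0,0,0,0,0.6]'

```text
time: 33.25
eef_pos: [0.5224, 0.211, 0.2728]
tool_rot: [0.501, -0.499, 0.499, -0.501]
force: [0.7, -0.8, 1.1]
opening: 0.0512
```

```bash
python3 go.py tray 3 point .206
```

```text
t 33.25 target [0.5218 0.2137] units turn [0.01 0.01 0.08] shift [-0.01  0.05 -1.34] graspXY err mm [ 0.7 -2.8] F [ 0.7 -0.8  1.1] open 0.0512
```

Request:
play_rows --rows '[0.01,0.01,0.07,-0.01,0.05,-0.1,0.6,0,0,0,0,0,-0.3,0.6,0,0,0,0,0,-0.2,0.6,0,0,0,0,0,0,0.6,0,0,0,0,0,0,0.6]'

```text
time: 33.75
eef_pos: [0.5231, 0.2136, 0.2429]
tool_rot: [-0.501, 0.496, -0.498, 0.504]
force: [0.4, 0.2, 0.8]
opening: 0.0516
```

```bash
python3 go.py tray 3 point .206
```

```text
t 33.75 target [0.5218 0.2137] units turn [-0.01  0.04  0.01] shift [-0.03  0.   -0.74] graspXY err mm [2. 0.] F [0.4 0.2 0.8] open 0.0516
```

Request:
play_rows --rows '[-0.01,0.03,0,-0.03,0,-0.37,0.6,0,0.01,0,0,0,-0.34,0.6,0,0,0,0,0,0,0.6,0,0,0,0,0,0,0.6]'

```text
time: 34.15
eef_pos: [0.5228, 0.214, 0.2089]
tool_rot: [-0.501, 0.496, -0.498, 0.504]
force: [-0.4, -1.1, 1.0]
opening: 0.0515
```

```bash
python3 go.py tray 3 point .206
```

```text
t 34.15 target [0.5218 0.2137] units turn [-0.01  0.05  0.01] shift [-0.02 -0.   -0.06] graspXY err mm [1.7 0.4] F [-0.4 -1.1  1. ] open 0.0515
```

Request:
play_rows --rows '[0,0.04,0,-0.02,0,-0.05,0.6,0,0,0,0,0,0,0.6,0,0,0,0,0,0,0.6]'

```text
time: 34.45
eef_pos: [0.5227, 0.2142, 0.2086]
tool_rot: [-0.501, 0.497, -0.498, 0.504]
force: [-0.3, 0.0, 0.4]
opening: 0.051
```

```bash
python3 go.py tray 3 point .206
```

```text
t 34.45 target [0.5218 0.2137] units turn [-0.01  0.04  0.01] shift [-0.02 -0.01 -0.05] graspXY err mm [1.5 0.7] F [-0.3  0.   0.4] open 0.051
```

Very small moves don't register, but this is fine. I'll grip here and place with the same offset (x +1.5 mm, z 0.2085).

Request:
play_rows --rows '[0,0,0,0,0,0,0.4,0,0,0,0,0,0,0.25,0,0,0,0,0,0,0,0,0,0,0,0,0,0,0,0,0,0,0,0,0,0,0,0,0,0,0,0]'

```text
time: 35.05
eef_pos: [0.5232, 0.2143, 0.2099]
tool_rot: [-0.501, 0.496, -0.498, 0.505]
force: [0.0, 0.0, 1.6]
opening: 0.0167
```

```bash
python3 go.py tray 3 point .206
```

```text
t 35.05 target [0.5218 0.2137] units turn [-0.02  0.06  0.01] shift [-0.03 -0.01 -0.08] graspXY err mm [2.3 0.8] F [0.  0.  1.6] open 0.0167
```

Request:
play_rows --rows '[0,0,0,0,0,0.2,0,0,0,0,0,0,0.4,0,0,0,0,0,0,0.6,0,0,0,0,0,0,0.6,0,0,0,0,0,0,0.6,0,0,0,0,0,0,0.5,0,0,0,0,0,0,0.2,0,0,0,0,0,0,0,0]'

```text
time: 35.85
eef_pos: [0.5188, 0.2136, 0.3685]
tool_rot: [0.504, -0.498, 0.496, -0.502]
force: [-0.9, 0.8, -3.1]
opening: 0.0167
```

```bash
python3 go.py rack 4 point .37
```

```text
t 35.85 target [ 0.4988 -0.1187] units turn [ 0.   -0.05  1.68] shift [-0.4  -6.65  0.03] graspXY err mm [ 19.3 332.3] F [-0.9  0.8 -3.1] open 0.0167
```

Request:
play_rows --rows '[0,-0.05,0.1,-0.03,-0.35,0.03,0,0,-0.03,0.2,-0.03,-0.65,0.03,0,0,-0.03,0.2,-0.03,-0.75,0.03,0,0,-0.03,0.2,-0.03,-0.8,0.03,0,0,-0.03,0.2,-0.03,-0.8,0.03,0,0,-0.03,0.2,-0.03,-0.8,0.03,0,0,-0.03,0.2,-0.03,-0.75,0.03,0,0,-0.03,0.2,-0.03,-0.65,0.03,0,0,0,0.1,0,-0.4,0.02,0,0,0,0,0,-0.15,0,0]'

```text
time: 36.85
eef_pos: [0.4991, -0.1005, 0.3637]
tool_rot: [-0.544, 0.453, -0.448, 0.546]
force: [-0.1, 0.6, -2.6]
opening: 0.0168
```

Request:
play_rows --rows '[0,0,0,0,0,0,0,0,0,0,0,0,0,0]'

```text
time: 37.05
eef_pos: [0.4984, -0.1002, 0.3612]
tool_rot: [-0.544, 0.455, -0.447, 0.545]
force: [0.3, 0.0, -3.6]
opening: 0.0167
```

```bash
python3 go.py rack 4 point .2095
```

```text
t 37.05 target [ 0.4988 -0.1187] units turn [-0.09 -0.08 -0.  ] shift [ 0.01 -0.37 -3.03] graspXY err mm [-1.6 19.9] F [ 0.3  0.  -3.6] open 0.0167
```

Request:
play_rows --rows '[-0.08,-0.08,0,0.04,-0.2,0,0,0,0,0,0,-0.17,-0.2,0,0,0,0,0,0,-0.4,0,0,0,0,0,0,-0.5,0,0,0,0,0,0,-0.4,0,0,0,0,0,0,-0.1,0,0,0,0,0,0,0,0,0,0,0,0,0,0,0]'

```text
time: 37.85
eef_pos: [0.501, -0.1176, 0.2763]
tool_rot: [-0.546, 0.449, -0.45, 0.546]
force: [-0.6, -0.0, -2.9]
opening: 0.0164
```

```bash
python3 go.py rack 4 point .2095
```

```text
t 37.85 target [ 0.4988 -0.1187] units turn [ 0.    0.01 -0.06] shift [-0.04 -0.02 -1.34] graspXY err mm [2.4 1.1] F [-0.6 -0.  -2.9] open 0.0164
```

Request:
play_rows --rows '[0,0.01,-0.06,0,-0.02,-0.2,0,0,0,0,0,0,-0.3,0,0,0,0,0,0,-0.35,0,0,0,0,0,0,0,0,0,0,0,0,0,0,0]'

```text
time: 38.35
eef_pos: [0.5032, -0.1198, 0.2362]
tool_rot: [-0.544, 0.448, -0.455, 0.545]
force: [0.2, -0.4, -2.5]
opening: 0.0171
```

```bash
python3 go.py rack 4 point .2095; python3 -c "
from h import *
shot('wrist','w12.png')"
```

```text
t 38.35 target [ 0.4988 -0.1187] units turn [0.04 0.09 0.01] shift [-0.09  0.02 -0.53] graspXY err mm [ 5.8 -1.8] F [ 0.2 -0.4 -2.5] open 0.0171
```

View pics/w12.png

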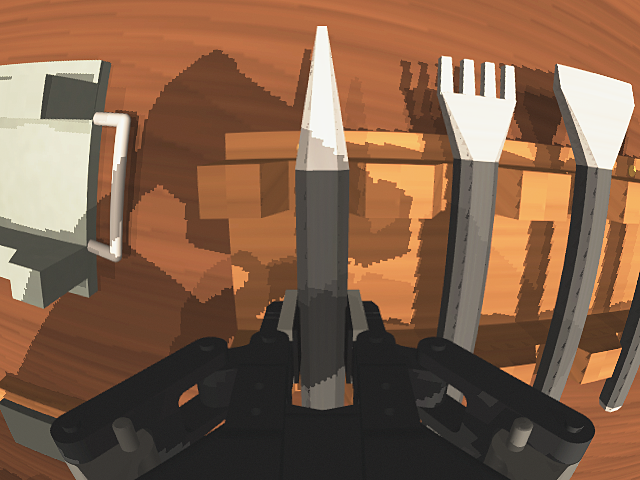

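The point (322,100) is over place 4, with the claw at (478,100). Small correction before lowering.

Request:
play_rows --rows '[0.04,0.09,0.01,-0.05,0.03,0,0,0,0,0,0,0,0,0,0,0,0,0,0,0,0]'

```text
time: 38.7
eef_pos: [0.5012, -0.1184, 0.2384]
tool_rot: [0.545, -0.45, 0.452, -0.545]
force: [0.3, -0.2, -2.5]
opening: 0.017
```

```bash
python3 go.py rack 4 point .2095
```

```text
t 38.7 target [ 0.4988 -0.1187] units turn [ 0.02  0.02 -0.  ] shift [-0.05 -0.01 -0.58] graspXY err mm [2.7 0. ] F [ 0.3 -0.2 -2.5] open 0.017
```

Request:
play_rows --rows '[0.02,0.02,0,-0.01,0,-0.25,0,0,0,0,0,0,-0.2,0,0,0,0,0,0,0,0,0,0,0,0,0,0,0]'

```text
time: 39.1
eef_pos: [0.5006, -0.1184, 0.214]
tool_rot: [-0.545, 0.451, -0.451, 0.545]
force: [0.5, -0.7, -3.0]
opening: 0.0167
```

```bash
python3 go.py rack 4 point .2095
```

```text
t 39.1 target [ 0.4988 -0.1187] units turn [-0.  0. -0.] shift [-0.04 -0.01 -0.09] graspXY err mm [1.8 0.3] F [ 0.5 -0.7 -3. ] open 0.0167
```

Request:
play_rows --rows '[0,0,0,0,0,-0.1,0,0,0,0,0,0,0,0,0,0,0,0,0,0,0]'

```text
time: 39.4
eef_pos: [0.5014, -0.1189, 0.2101]
tool_rot: [-0.544, 0.45, -0.452, 0.545]
force: [-0.1, -0.1, -2.9]
opening: 0.0164
```

```bash
python3 go.py rack 4 point .2095
```

```text
t 39.4 target [ 0.4988 -0.1187] units turn [ 0.01  0.02 -0.01] shift [-0.05  0.   -0.01] graspXY err mm [ 3.  -0.2] F [-0.1 -0.1 -2.9] open 0.0164
```

Request:
play_rows --rows '[0,0.02,0,-0.02,0,-0.05,0,0,0,0,0,0,0,0,0,0,0,0,0,0,0]'

```text
time: 39.7
eef_pos: [0.5019, -0.1191, 0.2104]
tool_rot: [-0.544, 0.45, -0.452, 0.545]
force: [-0.1, -0.1, -2.2]
opening: 0.0165
```

```bash
python3 go.py rack 4 point .2095
```

```text
t 39.7 target [ 0.4988 -0.1187] units turn [ 0.01  0.03 -0.01] shift [-0.06  0.01 -0.02] graspXY err mm [ 3.7 -0.6] F [-0.1 -0.1 -2.2] open 0.0165
```

Request:
play_rows --rows '[0.01,0.04,0,-0.06,0.01,-0.1,0,0,0,0,0,0,0,0,0,0,0,0,0,0,0]'

```text
time: 40.0
eef_pos: [0.5022, -0.1195, 0.2109]
tool_rot: [-0.543, 0.448, -0.454, 0.546]
force: [-0.4, -0.6, -2.4]
opening: 0.0163
```

```bash
python3 go.py rack 4 point .2095
```

```text
t 40.0 target [ 0.4988 -0.1187] units turn [ 0.03  0.09 -0.  ] shift [-0.07  0.02 -0.03] graspXY err mm [ 4.9 -1.3] F [-0.4 -0.6 -2.4] open 0.0163
```

Run:
```python
from fit import *
s=manip.get_state();c=shot('wrist','w13.png');c2=shot('side','s13.png');c3=shot('scene','c13.png')
q=F=(591.9,-314.8,.1873)
for nm,cc in(('wrist',c),('side',c2),('scene',c3)):
  W,p,ok=cloud(cc,s);W=W[ok]*1000
  co,si=np.cos(q[2]),np.sin(q[2]);X=co*(W[:,0]-q[0])+si*(W[:,1]-q[1]);Y=-si*(W[:,0]-q[0])+co*(W[:,1]-q[1]);Z=W[:,2]
  for i in range(4):
    o=[]
    for a,b in((-150,-115),(-40,-12),(-12,10)):
      m=(abs(Y-70*i)<5)&(X>a)&(X<b)&(Z>40)&(Z<80);o.append((round(float(np.median(Z[m])),1) if m.sum()>3 else None,int(m.sum())))
    print(nm,i+1,o)
b=c2['pixels'][160:420,240:500];cv2.imwrite('pics/s13c.png',cv2.resize(b,None,fx=2.3,fy=2.3,interpolation=cv2.INTER_CUBIC))
```

```text
wrist 1 [(60.8, 130), (None, 0), (None, 0)]
wrist 2 [(None, 0), (61.5, 932), (61.4, 725)]
wrist 3 [(None, 0), (61.5, 1667), (61.5, 1478)]
wrist 4 [(None, 0), (62.5, 2176), (62.5, 1992)]
side 1 [(58.9, 87), (59.8, 62), (59.5, 39)]
side 2 [(59.0, 74), (60.0, 48), (59.8, 42)]
side 3 [(59.1, 80), (59.5, 42), (59.4, 37)]
side 4 [(59.8, 56), (None, 0), (60.7, 11)]
scene 1 [(59.0, 34), (58.6, 41), (59.2, 36)]
scene 2 [(59.1, 29), (58.6, 41), (58.8, 34)]
scene 3 [(58.2, 27), (59.0, 36), (58.1, 29)]
scene 4 [(None, 0), (59.1, 30), (58.8, 27)]
```

View pics/s13c.png

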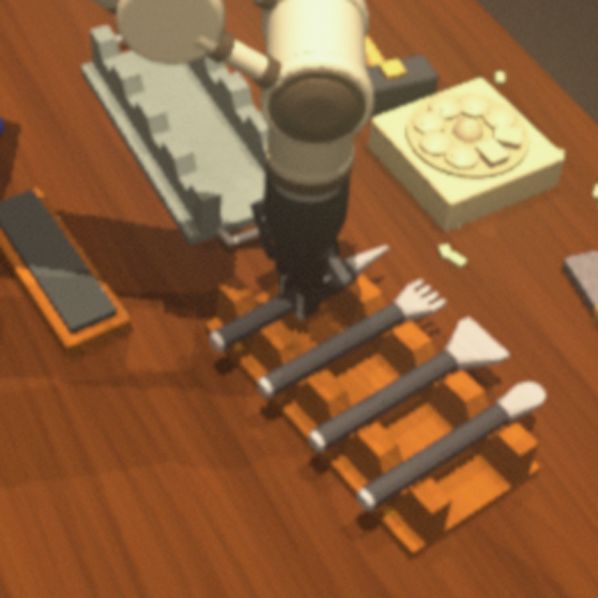

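View pics/w13.png

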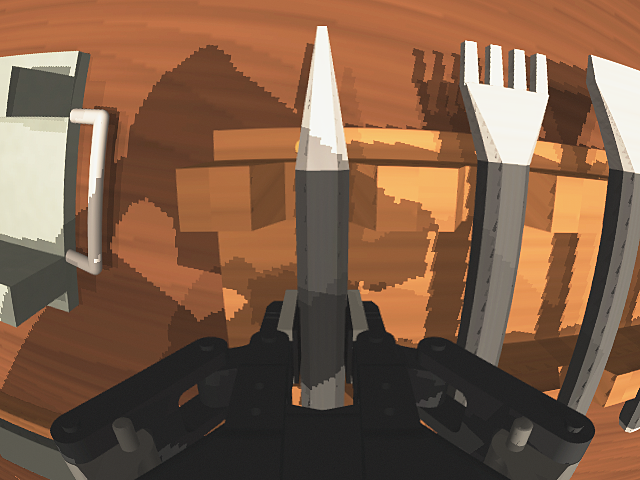

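The point is within about 1 mm of the floor but has crept 2-3 mm forward. I'll raise it slightly, correct, and lower again.

Request:
play_rows --rows '[0.03,0.1,0,-0.07,0.02,0.1,0,0,0,0,0,0,0,0,0,0,0,0,0,0,0]'

```text
time: 40.45
eef_pos: [0.4967, -0.1178, 0.2136]
tool_rot: [0.546, -0.454, 0.448, -0.544]
force: [-0.0, -0.5, -2.5]
opening: 0.0164
```

```bash
python3 go.py rack 4 point .2095
```

```text
t 40.45 target [ 0.4988 -0.1187] units turn [-0.03 -0.08 -0.  ] shift [ 0.04 -0.02 -0.08] graspXY err mm [-3.3  1.4] F [-0.  -0.5 -2.5] open 0.0164
```

Request:
play_rows --rows '[-0.02,-0.05,0,0.05,-0.01,0,0,0,0,0,0,0,0,0,0,0,0,0,0,0,0]'

```text
time: 40.75
eef_pos: [0.4992, -0.1183, 0.2132]
tool_rot: [0.545, -0.452, 0.45, -0.544]
force: [-0.7, -0.2, -3.3]
opening: 0.017
```

```bash
python3 go.py rack 4 point .2095
```

```text
t 40.75 target [ 0.4988 -0.1187] units turn [-0.01 -0.03  0.  ] shift [-0.01 -0.01 -0.07] graspXY err mm [0.  0.5] F [-0.7 -0.2 -3.3] open 0.017
```

Request:
play_rows --rows '[-0.01,-0.02,0,0.01,0,-0.08,0,0,0,0,0,0,0,0,0,0,0,0,0,0,0]'

```text
time: 41.05
eef_pos: [0.5003, -0.1186, 0.2098]
tool_rot: [0.545, -0.451, 0.451, -0.544]
force: [-1.2, -0.0, -1.6]
opening: 0.0167
```

```bash
python3 go.py rack 4 point .2095
```

```text
t 41.05 target [ 0.4988 -0.1187] units turn [ 0.01  0.01 -0.  ] shift [-0.03 -0.   -0.01] graspXY err mm [ 1.7 -0.1] F [-1.2 -0.  -1.6] open 0.0167
```

Good: x offset +1.7 mm (I wanted about +2), upright, touching. Releasing and lifting.

Request:
play_rows --rows '[0,0,0,0,0,0,0.1,0,0,0,0,0,0,0.25,0,0,0,0,0,0,0.4,0,0,0,0,0,0,0.5,0,0,0,0,0,0,0.5]'

```text
time: 41.55
eef_pos: [0.501, -0.1189, 0.2105]
tool_rot: [-0.544, 0.45, -0.452, 0.545]
force: [0.4, -0.3, -0.8]
opening: 0.0425
```

Request:
play_rows --rows '[0,0,0,0,0,0.2,0.5,0,0,0,0,0,0.4,0.5,0,0,0,0,0,0.7,0.5,0,0,0,0,0,0.7,0.5,0,0,0,0,0,0.7,0.5,0,0,0,0,0,0.3,0.5,0,0,0,-0.4,-0.5,0.2,0.5,0,0,0,-0.4,-0.5,0.2,0.5,0,0,0,-0.3,-0.4,0,0.5,0,0,0,0,0,0,0.5]'

```text
time: 42.55
eef_pos: [0.4428, -0.1894, 0.3959]
tool_rot: [-0.545, 0.446, -0.455, 0.545]
force: [-0.2, 1.1, 0.3]
opening: 0.0429
```

Run:
```python
from fit import *
s=manip.get_state();print(s['time'],s['eef_pos'])
c=shot('wrist','w14.png');c2=shot('side','s14.png');c3=shot('scene','c14.png')
q=(591.9,-314.8,.1873)
for nm,cc in(('wrist',c),('side',c2),('scene',c3)):
  W,p,ok=cloud(cc,s);W=W[ok]*1000
  co,si=np.cos(q[2]),np.sin(q[2]);X=co*(W[:,0]-q[0])+si*(W[:,1]-q[1]);Y=-si*(W[:,0]-q[0])+co*(W[:,1]-q[1]);Z=W[:,2]
  for i in range(4):
    o=[]
    for a,b in((-150,-115),(-40,-12),(-12,10)):
      m=(abs(Y-70*i)<5)&(X>a)&(X<b)&(Z>40)&(Z<80);o.append(round(float(np.median(Z[m])),1) if m.sum()>3 else None)
    m=(abs(Y-70*i)<20)&(Z>57)&(Z<66)&(((X>-86)&(X<-14))|((X<-114)&(X>-150)))
    A=np.polyfit(X[m],Y[m],1) if m.sum()>20 else (0,0)
    g=(abs(Y-70*i)<8)&(Z>50)&(Z<66)&(X>-200)
    print(nm,i+1,'z',o,'off %.1f slope %.4f'%(np.polyval(A,-50)-70*i,A[0]),'back',np.percentile(X[g],[.3]).round(1))
b=c2['pixels'][160:420,240:500];cv2.imwrite('pics/s14c.png',cv2.resize(b,None,fx=2.3,fy=2.3,interpolation=cv2.INTER_CUBIC))
```

```text
42.55 [ 0.44283012 -0.18944374  0.39586859]
wrist 1 z [61.5, 61.5, 61.5] off -0.3 slope 0.0002 back [-146.7]
wrist 2 z [61.2, 61.5, 61.5] off -1.3 slope 0.0060 back [-143.4]
wrist 3 z [61.3, 61.4, 61.3] off -1.4 slope 0.0012 back [-145.4]
wrist 4 z [61.2, 61.3, 61.2] off -2.2 slope 0.0045 back [-153.]
side 1 z [59.2, 59.6, 60.7] off -1.1 slope 0.0075 back [-148.1]
side 2 z [59.2, 59.8, 60.0] off -2.1 slope -0.0002 back [-145.4]
side 3 z [58.9, 59.5, 60.4] off -1.1 slope -0.0032 back [-147.3]
side 4 z [59.5, 59.9, 59.4] off -1.7 slope 0.0010 back [-155.]
scene 1 z [58.9, 59.1, 58.8] off -3.4 slope 0.0018 back [-144.5]
scene 2 z [58.5, 59.2, 58.6] off -4.0 slope 0.0016 back [-140.5]
scene 3 z [59.4, 59.7, 59.0] off -2.9 slope -0.0001 back [-145.]
scene 4 z [57.8, 59.4, 59.2] off -3.6 slope 0.0038 back [-150.9]
```

View pics/s14c.png

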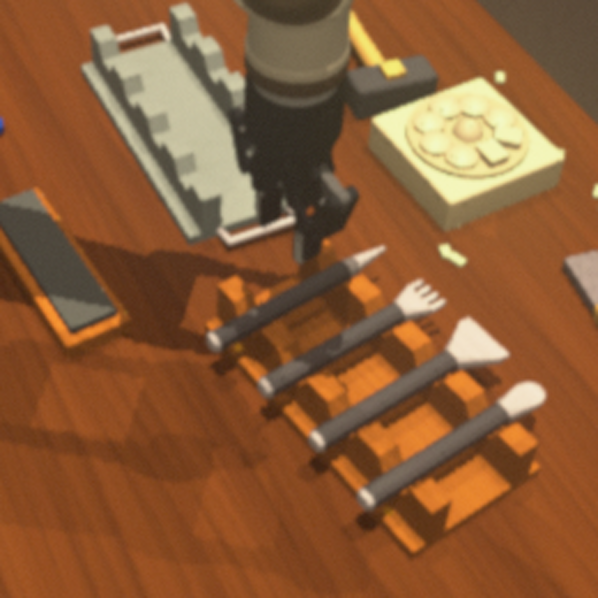

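View pics/w14.png

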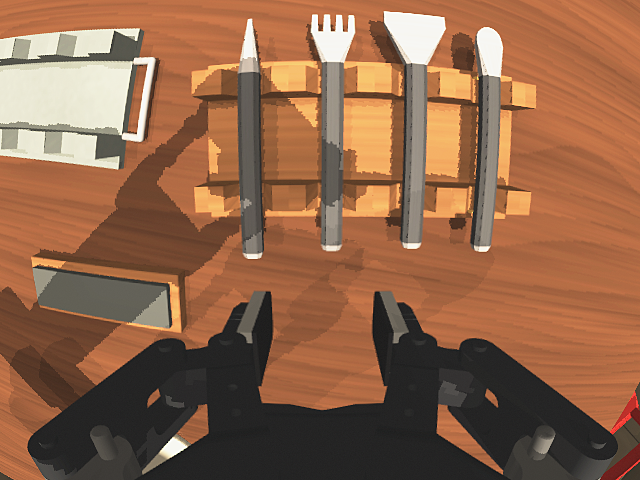

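View pics/c14.png

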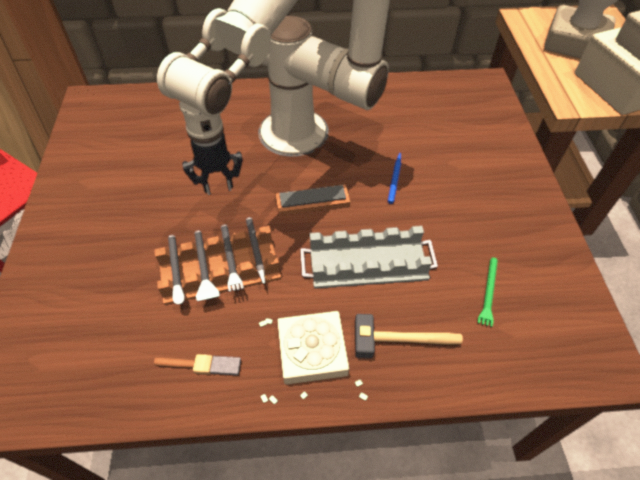

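All four lie level. Their struck ends are within 1 mm of where they lay in the tray, relative to the notches: claw -145.4 vs -145.3, round-nose -146.7 vs -146.9, point -153.0 vs -152.3, flat -143.4 vs -144.0. The hammer and both look-alikes have not moved, so I'm handing in.

```bash
python3 -c "
from station import manip
print(manip.sign_off())"
```

```text
the job is handed in; nothing more can be done
None
```

All four chisels are in the wooden rack and the job is handed in, at about 43 s of the 109 s allowed. Counted from the end nearest the stone, the order is point (place 4), claw (place 3), broad flat (place 2) and round-nose (place 1), with the edges pointing away from the robot.

**Last checks:**
- **Seating:** within each camera, the bar tops behind and ahead of the notches agree to about 1.5 mm, so all four lie flat in both notches.
- **Distance out in front:** by the wrist camera, each struck end is within 1 mm of its tray position, relative to the notches.
- **Surroundings:** the hammer, the blue point and the green claw are where they were in the last scene picture, and the gripper is clear of everything.

**What disagreed:**
- **Cameras:** they differed by about 2 to 3 mm. That is a steady offset, slightly more than the calibration figure, and it was there before anything moved.
- **Setting down the point:** it crept 2–3 mm forward, so I raised it a few millimetres and lowered it again before letting go.

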